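Load the drill jig with a formed bracket and its drill plate

TASK

Load the drill jig: lift the formed bracket out of the open bending die and set it, flanges up, over the jig's two dowels so that its web lies flat on the jig base, then lay the drill plate, handle up, between the flanges on the same two dowels until it lies flat on the bracket. The big holes go on the big dowel and the small holes on the small one; lower both parts on under control, without dropping or forcing them, and leave the oil can, drill stand, spray can and hammer where they are.

Things in the scene. Friction and masses are not known exactly. Their poses are not given: they have to be found in the camera images.
- die: Lower half of a bending die set, fixed. Origin under the cavity's centre at bench level, x along the cavity, z up. Shoe 200 x 140 x 25 mm; on it a block 150 x 90 mm, top 55 mm above the bench, with an open cavity 124 x 62 mm, 10 mm deep (floor at 45 mm). Two guide pillars, 19 mm diameter (32 mm foot collar), stand to 115 mm at x, y = (+83, +52) and (-83, -52) mm.
- jig: Drill jig base, fixed; origin under its centre at bench level, x along its length from the big dowel towards the small dowel, z up. Base 180 x 100 mm, flat top 30 mm above the bench. A strap clamp at each end (x = 76 to 132 mm and -76 to -132 mm, 28 mm wide, 42 mm high, with a stud to 60 mm).
- dowel_big (a point): Foot of the big dowel, on its axis at the jig's top face, at jig x = -42 mm. Dowel 12 mm diameter, straight for 18 mm, then a bullet nose to 28 mm above the top face.
- dowel_small (a point): Foot of the small dowel, likewise, at jig x = +42 mm: 8 mm diameter, the same heights, so 84 mm between the dowels.
- bracket_mid (a point): Loose U-bracket, 4 mm sheet, 0.4 kg, flanges up in the die cavity (2 mm play all round). Web 120 x 58 mm; two flanges 84 mm long along its sides, 58 mm over the outside, 50 inside, 42 high from the underside (32 above the die). They begin at the big-hole end; the small-hole end is a bare tongue. Point: midway between and along the flanges, 21 mm above the underside. x to the small hole, z up.
- bracket_big_hole (a point): Centre of the bracket's big hole (13.5 mm, through the web) at the web's underside, 24 mm behind bracket_mid along -x and 21 mm below it, 18 mm from the web's end. Axes as bracket_mid.
- bracket_small_hole (a point): Centre of the bracket's small hole (9.5 mm, through the tongue) at the web's underside, 84 mm from the big hole along +x. Axes as bracket_mid.
- plate_handle (a point): Loose ground-steel drill plate, 0.48 kg, on the bench, handle up: 116 x 42 x 12 mm, stepped to a 28 mm wide, 38 mm long nose at the small-hole end; two 3 mm high bushes and a black bow handle on top. Point: centre of the handle's bar, 62 mm above the underside. Bar along the plate's x, 58 long, 12 wide (y), 12 high, on two 10 mm posts. x to the small hole, z up.
- plate_big_hole (a point): Centre of the drill plate's big hole (13.5 mm, through) at the underside, 37 mm behind plate_handle along -x and 62 mm below it. Axes as plate_handle.
- plate_small_hole (a point): Centre of the drill plate's small hole (9.5 mm, through the nose) at the underside, 84 mm from the big hole along +x. Axes as plate_handle.
- oil_can: Bystander, loose: copper oil can, 72 mm diameter, a bent spout to 203 mm that reaches 33 mm out along its x. Origin under its centre.
- drill_block: Bystander, loose: wooden drill stand 70 x 50 x 45 mm with twist drills standing to 140 mm. Origin under its centre.
- spray_can: Bystander, loose: grey can, 56 mm diameter, 170 mm high. Origin under its centre.
- hammer: Bystander, loose: hammer 280 mm long, lying flat along its x on the left side of the bench, clear of the work. Origin at mid-length.
Mind the look-alikes: they are no part of the job. What is shaped like the part that bears plate_handle but turquoise is not meant. Leave any blue look-alike of the part that bears bracket_mid alone.

How it is judged:
By the outcome, as a careful person would: the job done as asked, in the order asked, and still so for the second after the job is handed in, with the robot touching nothing.
It also fails if it takes over 72 s, if anything falls off the work surface, if the arm or the gripper's body presses on something with over 40 N, if the wrist force passes 120 N, or if a joint passes its speed limit or range.

ROBOT

A 6-joint arm with a two-finger parallel gripper is mounted at the origin on the work surface. World frame = base frame: x ahead of the robot, y to its left, z up, the work surface at z = 0. Lengths are in m, angles in degrees, forces in N, time in s.
With the tool pointing down it reaches from about 0.4 to 0.825 m from the base axis. Payload 7 kg.
Tool frame: the origin (TCP) lies at the very end of the fingers, on their centre line; the grasp point (between the pads) lies 19 mm behind it (ctrl.grip_depth is the z of the grasp point in the tool frame, in m); z points along the fingers, y is the direction in which the jaws open and shut (so a half turn about z gives the same grasp; the last joint's range is limited). The gripper opens to 88 mm and grips with 3 to 60 N. Pads are 19 mm wide; open, the fingers measure 130 mm over their backs; the gripper's body (78 mm by 193 mm) begins 47 mm behind the grasp point.
Start: joints at [-53.107, 20.546, 0.682, 0, -70.136, -16.507], TCP at [0.235, -0.633, 0.227] pointing down, gripper open.
Joint ranges: [-176.03, 176.03], [-82.01, 121.73], [-58.28, 71.71], [-173.87, 95.51], [-174.79, -0.11], [-173.66, 173.66]. Speed limits (degrees/s): [136.94, 136.94, 172.46, 180, 180, 180].

INTERFACE

Orientations are given as [roll, pitch, yaw] about the fixed x, y, z axes, in that order (R = Rz(yaw) Ry(pitch) Rx(roll)).
In Python, from plant import telemetry, snapshot, job, models, ctrl gives the robot as it stands.
- The arm moves only by the tool jog_arm, never from a script. Its argument "targets" is text: rows parted by semicolons, each of 7 numbers parted by spaces: the shift along the tool's x, y, z in m, then the turn, a rotation vector about the tool's x, y, z in degrees, then the gripper command: -1 is shut, 1 is fully open, values between are in proportion. A call has exactly 8 rows; each row is the pose to reach, as a shift and turn from the pose measured when the call began, along the tool's axes at that moment; what a row does not reach only later rows make up. A row lasts 1/8 s, in which the tool goes at most 62.5 mm and 10.7 degrees, less where a joint would pass 70% of its speed; a pose out of reach is approached as far as the arm can. A call with a gripper value outside its range is refused whole. The fingers move at their own pace and stop on an object; the grip force is fixed at half the most. Time passes only in rows, so rows that repeat a pose let the fingers close, or fill a call up. It gives the time, the measured TCP pose, the force and the opening at its end, in the units of the state.
- telemetry.get_obs(): the state, without advancing time (a new reading comes with each control period).
- snapshot(name): name is "scene" or "side" or "wrist"; returns a dict with "img" (420x560x3 uint8, red, green, blue), "range_z" (420x560 float32, m along the optical axis (not along the pixel's ray), 0 where there is no reading), "intrinsics" (3x3 intrinsics, pixels), "R" (3x3) and "t" (3): a world point X has camera coordinates R X + t. Camera axes: x right, y down, z forward; pixel columns grow to the right and rows downward; lengths in m; the calibration is good to about 2 mm. A picture is of the moment at which its call begins.
- job.close_job(): hands the job in, once; it reports no verdict.
Trained networks look in a picture, given as the dict that the camera call returned (one of the last four; its "shot" number tells which), for a name from the list of things; names that differ only in an ending like _2 or _b are one class to them, and where a whole thing is asked for, a point or a joint stands for the part that bears it (a point fixed in the world has none). Each returns a list of dicts, best first, with "conf" (0 to 1); they miss things now and then, are a little off and sometimes report something else, mostly with a low value. They report only what shows in the picture. A call takes as long as a camera call. They do not tell look-alikes from the thing itself.
- models.cut_out(name, picture): "region" (420x560 bool, what is visible of it) and "uv" ([column, row] in pixels, amid what is visible of it).
- models.spot_point(name, picture): "uv" ([column, row] in pixels: a listed point, or the origin of a listed thing).
The state is a dict: "clock": time; "joint_pos": joint angles; "qvel": joint speeds; "tau": joint torques, N m; "tool_pos": TCP position; "orientation": TCP orientation; "force": force on the tool from outside, world axes, zero at the start; "moment": the same for the moment, N m; "opening": finger opening in m.
Only numpy, scipy, OpenCV 4.12 (cv2) and the standard library are available. Lean on these libraries where they do the work, as an engineer would, in place of code of your own. Each camera call takes 0.05 s, during which the arm holds its last target.

## Working session

There is one attempt and no reset: what is moved stays moved. The work goes in short steps, Python scripts to look and compute and a tool call to move; the robot and the scene stay as the last step left them, time stands still between calls to the robot, and variables do not carry over. Pictures are saved under pics/ and viewed, and the job is handed in when it is done.

Besides the shell and the picture viewer there is one more tool, called after "Request:" by a JSON object that holds its "api" and its "payload", one argument or row to a line. jog_arm: Moves the arm, as the interface text tells. Its arguments: {"type":"object","properties":{"targets":{"type":"string"}},"required":["targets"]}

```bash
ls; mkdir -p pics
python3 - <<'E'
from plant import telemetry, snapshot, job, models, ctrl
import cv2,pickle
print(telemetry.get_obs()); print(ctrl.grip_depth)
for n in ["scene","side","wrist"]:
    p=snapshot(n); cv2.imwrite(f"pics/{n}0.png",p["img"][:,:,::-1]); pickle.dump(p,open(f"pics/{n}0.pkl","wb"))
E
```

```text
pics
{'clock': 0.0, 'joint_pos': array([-5.31077450e+01,  2.05928101e+01,  6.33335149e-01, -1.95302876e-02,
       -7.01354885e+01, -1.65059171e+01]), 'qvel': array([0.0678477 , 0.00968194, 0.07487214, 0.05467336, 0.02323877,
       0.02460332]), 'tau': array([ 1.15142561e-04, -5.82725573e+01,  2.93065470e+01,  6.99709922e+00,
        7.22651108e-03, -1.63213567e-04]), 'tool_pos': array([ 0.23492486, -0.63227719,  0.22560569]), 'orientation': array([ 1.79903733e+02, -9.38007695e-03, -1.59620306e+02]), 'force': array([-0.16061809,  0.61139664,  0.26266571]), 'moment': array([ 0.0036825 ,  0.01755028, -0.02723627]), 'opening': 0.08787137477610273}
-0.0188
```

View pics/scene0.png

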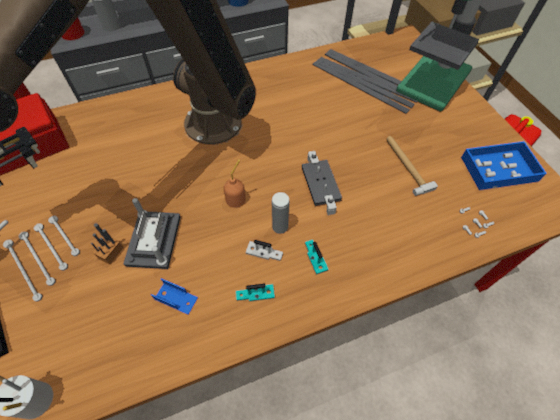

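View pics/side0.png

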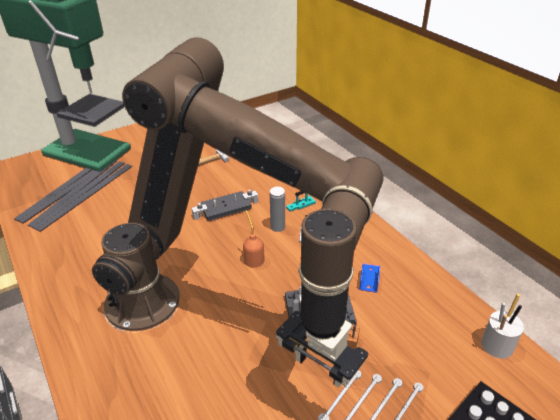

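View pics/wrist0.png

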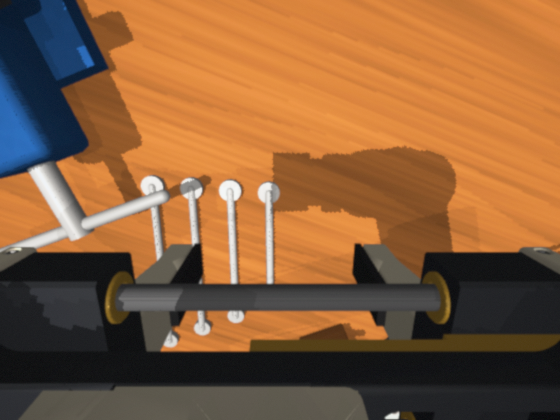

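The scene view shows the die with the bracket at about (153,238), the jig at (322,182), and the black-handled steel plate at (264,250) next to the grey spray can at (280,213). The turquoise plates are at (255,292) and (316,257), and the blue bracket is at (175,296). Next I'll measure these positions.

```bash
cat > h.py <<'E'
from plant import telemetry, snapshot, job, models, ctrl
import cv2,numpy as np
def ray(p,uv):
    K=p["intrinsics"];R=p["R"];t=p["t"]
    d=R.T@np.linalg.solve(K,[uv[0],uv[1],1.]); c=-R.T@t
    return c,d
def atz(p,uv,z):
    c,d=ray(p,uv); return c+d*(z-c[2])/d[2]
def cloud(p):
    K=p["intrinsics"];z=p["range_z"];v,u=np.mgrid[:z.shape[0],:z.shape[1]]
    P=np.stack([(u-K[0,2])/K[0,0]*z,(v-K[1,2])/K[1,1]*z,z],-1)
    W=(P-p["t"])@p["R"]; W[z<=0]=np.nan
    return W
Z=dict(die=0,jig=0,dowel_big=.03,dowel_small=.03,bracket_mid=.066,bracket_big_hole=.045,bracket_small_hole=.045,plate_handle=.062,plate_big_hole=0,plate_small_hole=0,oil_can=0,drill_block=0,spray_can=0,hammer=0)
def save(p,n): cv2.imwrite(f"pics/{n}.png",p["img"][:,:,::-1])
E
python3 - <<'E'
from h import *
p=snapshot("scene")
print("cam",-p["R"].T@p["t"],p["intrinsics"][0,0])
for n,z in Z.items():
    for r in models.spot_point(n,p)[:3]:
        print(n,round(r["conf"],2),np.round(r["uv"],1),np.round(atz(p,r["uv"],z),4))
big=cv2.resize(p["img"][130:320,110:360],None,fx=3.2,fy=3.1,interpolation=cv2.INTER_CUBIC);cv2.imwrite("pics/scene_z.png",big[:,:,::-1])
W=cloud(p);s=p["range_z"]
np.save("pics/W.npy",W)
E
```

```text
cam [ 1.16767951 -0.16799155  1.13011265] 381.44341178277386
die 0.96 [153.4 239.1] [ 0.4527 -0.3349  0.    ]
jig 0.83 [321.5 181.7] [0.4351 0.2901 0.    ]
jig 0.59 [277.7 224. ] [0.5466 0.0737 0.    ]
jig 0.19 [276.5 254.3] [0.6527 0.0287 0.    ]
dowel_big 0.72 [317.2 170.8] [0.4035 0.2839 0.03  ]
dowel_small 0.77 [321.5 186.4] [0.4736 0.2692 0.03  ]
bracket_mid 0.74 [152.3 227.8] [ 0.4524 -0.3204  0.066 ]
bracket_mid 0.72 [165.7 293.5] [ 0.6848 -0.3271  0.066 ]
bracket_mid 0.53 [277.4 223.8] [0.5818 0.0589 0.066 ]
bracket_big_hole 0.85 [153.  224.6] [ 0.4271 -0.3189  0.045 ]
bracket_small_hole 0.73 [188.9 298.3] [ 0.7143 -0.27    0.045 ]
bracket_small_hole 0.65 [147. 244.] [ 0.4915 -0.3507  0.045 ]
bracket_small_hole 0.44 [278.1 257.3] [0.6847 0.0218 0.045 ]
plate_handle 0.97 [262.8 240.6] [ 0.6207 -0.0054  0.062 ]
plate_handle 0.73 [315.4 250. ] [0.7106 0.1365 0.062 ]
plate_handle 0.66 [252.5 287.2] [ 0.7556 -0.0862  0.062 ]
plate_big_hole 0.9 [319.4 269.3] [0.7517 0.1381 0.    ]
plate_big_hole 0.72 [266.6 290.3] [ 0.7569 -0.044   0.    ]
plate_small_hole 0.93 [312.5 245.5] [0.6654 0.152  0.    ]
plate_small_hole 0.84 [280.1 257.2] [0.6667 0.0359 0.    ]
plate_small_hole 0.56 [241.4 292.9] [ 0.7368 -0.1194  0.    ]
oil_can 0.71 [235.4 199. ] [ 0.3956 -0.0304  0.    ]
drill_block 0.97 [110.4 253.1] [ 0.4542 -0.4755  0.    ]
spray_can 0.71 [278.1 222.2] [0.5404 0.0776 0.    ]
hammer 0.79 [403.4 162.9] [0.4652 0.6217 0.    ]
hammer 0.51 [252.2 247.9] [ 0.602  -0.0379  0.    ]
```

View pics/scene_z.png

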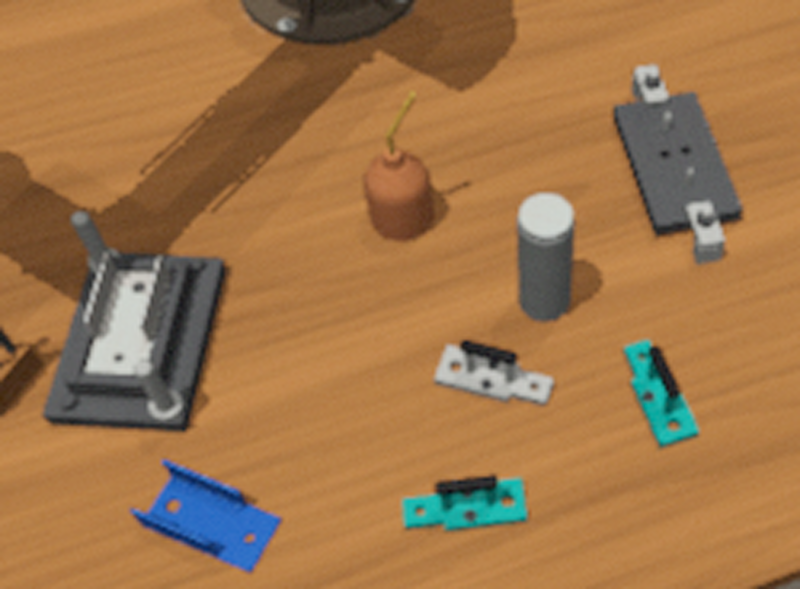

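```bash
cat >> h.py <<'E'
from scipy.spatial.transform import Rotation as Ro
def tool():
    o=telemetry.get_obs()
    return o["tool_pos"],Ro.from_euler("xyz",o["orientation"],degrees=True).as_matrix(),o
def plan(pos,yaw,tilt=None):
    "shift and rotvec in the tool frame to a tool-down pose with tool x heading yaw; prints"
    p,R,o=tool()
    G=Ro.from_euler("xyz",[180,0,yaw],degrees=True).as_matrix()
    d=R.T@(np.array(pos)-p); rv=Ro.from_matrix(R.T@G).as_rotvec(degrees=True)
    print("shift",np.round(d,4),"turn",np.round(rv,2)); return d,rv
E
python3 - <<'E'
from h import *
p=snapshot("wrist"); tp,R,o=tool()
c=-p["R"].T@p["t"]
print("cam in tool",R.T@(c-tp)); print("axis cam in tool",np.round((p["R"]@R).T,3)); print(p["intrinsics"])
print("tool axes",np.round(R,3))
# spray can top & others from depth cloud
W=np.load("pics/W.npy")
p=snapshot("scene")
for n in ["spray_can","die","jig","drill_block","oil_can"]:
    r=models.cut_out(n,p)
    if r:
        w=W[r[0]["region"]]; w=w[~np.isnan(w[:,0])]
        print(n,r[0]["conf"],np.round(np.percentile(w,[2,50,98],axis=0),3).tolist())
        if n=="spray_can":
            t=w[w[:,2]>.16]; print("top",t.mean(0),t.min(0),t.max(0))
E
```

```text
cam in tool [ 0.08065048 -0.00121704 -0.15838958]
axis cam in tool [[-0.    -0.954 -0.299]
 [ 1.     0.    -0.001]
 [ 0.001 -0.299  0.954]]
[[300.79378173   0.         277.34766015]
 [  0.         300.79378173 206.32699969]
 [  0.           0.           1.        ]]
tool axes [[-0.937 -0.348 -0.   ]
 [-0.348  0.937 -0.   ]
 [ 0.    -0.    -1.   ]]
spray_can 0.8 [[0.541, 0.05, 0.007], [0.58, 0.072, 0.125], [0.589, 0.1, 0.171]]
top [0.56392144 0.07642574 0.16805629] [0.53468866 0.0514913  0.16008374] [0.58987338 0.10158546 0.1731963 ]
die 0.69 [[0.365, -0.423, 0.005], [0.5, -0.324, 0.027], [0.571, -0.243, 0.112]]
jig 0.56 [[0.331, 0.225, -0.002], [0.459, 0.275, 0.028], [0.577, 0.331, 0.05]]
drill_block 0.62 [[0.38, -0.512, -0.002], [0.461, -0.467, 0.044], [0.493, -0.435, 0.132]]
oil_can 0.57 [[0.31, -0.064, 0.001], [0.419, -0.035, 0.075], [0.435, -0.001, 0.121]]
```

Run:
```python
from h import *
plan([.46,-.33,.24],-26)
```

```text
shift [-0.3163  0.2054 -0.0134] turn [   0.     -0.   -133.61]
```

Request:
{"api": "jog_arm", "payload": {
  "targets": "-0.316 0.205 -0.013 0 0 -133.6 1;-0.316 0.205 -0.013 0 0 -133.6 1;-0.316 0.205 -0.013 0 0 -133.6 1;-0.316 0.205 -0.013 0 0 -133.6 1;-0.316 0.205 -0.013 0 0 -133.6 1;-0.316 0.205 -0.013 0 0 -133.6 1;-0.316 0.205 -0.013 0 0 -133.6 1;-0.316 0.205 -0.013 0 0 -133.6 1"
}}

```text
clock: 2.25
tool_pos: [0.4607, -0.3294, 0.2397]
orientation: [-180.0, -0.0, -73.2]
force: [-0.1, -1.0, -0.8]
opening: 0.0872
```

Run:
```python
from h import *
plan([.46,-.33,.24],-26)
print(tool()[2]["joint_pos"])
```

```text
shift [ 0.0004  0.0009 -0.0003] turn [-1.000e-02 -2.000e-02 -4.718e+01]
[-1.57638250e+01  9.85112891e+00 -1.21585279e+01 -2.01375840e-04
 -6.79705678e+01  3.25805903e+01]
```

Request:
{"api": "jog_arm", "payload": {
  "targets": "0 0 0 0 0 -47 1;0 0 0 0 0 -47 1;0 0 0 0 0 -47 1;0 0 0 0 0 -47 1;0 0 0 0 0 -47 1;0 0 0 0 0 -47 1;0 0 0 0 0 -47 1;0 0 0 0 0 -47 1"
}}

```text
clock: 3.25
tool_pos: [0.4607, -0.3294, 0.2398]
orientation: [-180.0, -0.0, -26.2]
force: [0.2, 0.0, -0.5]
opening: 0.0877
```

Run:
```python
from h import *
p=snapshot("wrist"); save(p,"w1")
import pickle;pickle.dump(p,open("pics/w1.pkl","wb"))
for n in ["die","bracket_mid","bracket_big_hole","bracket_small_hole","drill_block"]:
    for r in models.spot_point(n,p)[:2]:
        print(n,round(r["conf"],2),np.round(r["uv"],1),np.round(atz(p,r["uv"],Z[n]),4))
```

```text
bracket_mid 0.97 [279.2 203.7] [ 0.4434 -0.3238  0.066 ]
bracket_mid 0.77 [185.5  15.9] [ 0.6536 -0.3261  0.066 ]
bracket_big_hole 0.96 [281.7 217.9] [ 0.4197 -0.3158  0.045 ]
bracket_big_hole 0.6 [212.2  28. ] [ 0.6394 -0.3427  0.045 ]
bracket_small_hole 0.96 [141.3   0.8] [ 0.6924 -0.2904  0.045 ]
bracket_small_hole 0.67 [279.1 147.6] [ 0.4987 -0.3509  0.045 ]
drill_block 0.96 [379.6 129. ] [ 0.4582 -0.4751  0.    ]
```

View pics/w1.png

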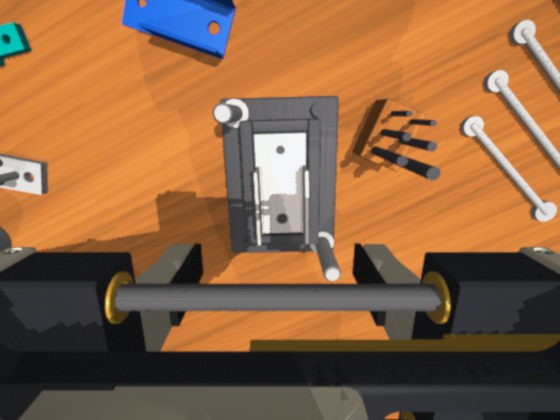

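The wrist view shows the bracket in the die with its small hole at (280,149) and big hole at (282,218). The nearest drill tips are at about (375,150) and the spray can is out of view. Next I'll refine the hole centres.

```bash
cat >> h.py <<'E'
def blob(p,uv,w=9,thr=None,dark=True,up=6):
    "sub-pixel centroid of a dark hole near uv"
    g=cv2.cvtColor(p["img"],cv2.COLOR_RGB2GRAY)
    u,v=int(round(uv[0])),int(round(uv[1]))
    a=g[v-w:v+w+1,u-w:u+w+1].astype(float)
    lo,hi=np.percentile(a,3),np.percentile(a,90); t=(lo+hi)/2 if thr is None else thr
    m=(a<t) if dark else (a>t)
    n,l,s,c=cv2.connectedComponentsWithStats(m.astype(np.uint8))
    k=1+np.argmin([np.hypot(*(c[i]-w))-0.02*s[i,4] for i in range(1,n)])
    wt=np.clip((hi-a)/(hi-lo),0,1)*cv2.dilate((l==k).astype(np.uint8),np.ones((3,3)))
    vv,uu=np.mgrid[-w:w+1,-w:w+1]
    return np.array([u+(wt*uu).sum()/wt.sum(),v+(wt*vv).sum()/wt.sum()]),s[k,4]
E
python3 - <<'E'
from h import *
import pickle;p=pickle.load(open("pics/w1.pkl","rb"))
b,ab=blob(p,(282,218)); s,as_=blob(p,(280,149))
B=atz(p,b,.049);S=atz(p,s,.049);print(b,ab,s,as_,B,S,np.linalg.norm(S-B),np.degrees(np.arctan2(*(S-B)[1::-1])))
e=(S-B)/np.linalg.norm(S-B); print("mid",B+e*.024, "mid from both",(B+S)/2-e*.018)
W=cloud(p)
# die top level & drills
D=W[100:190,355:445]; m=D[...,2]>.09
M=(B+S)/2-e*.018; q=D[m]-M; y=np.array([-e[1],e[0],0]); print("drills along y (jaw)",(q@y).min(),(q@y).max(),"x",(q@e).min(),(q@e).max(),D[m][:,2].max())
print("pillar/other z", np.nanmax(W[60:240,210:350,2]))
print("web z",np.nanmedian(W[165:200,275:290,2]))
fl=W[160:240,245:262].reshape(-1,3); fl=fl[(fl[:,2]>.078)]; print("flL",((fl-M)@y).mean(), fl[:,2].max())
fl=W[160:240,300:315].reshape(-1,3); fl=fl[(fl[:,2]>.078)]; print("flR",((fl-M)@y).mean(), ((fl-M)@e).min(),((fl-M)@e).max())
E
python3 - <<'E'
import cv2
im=cv2.imread("pics/w1.png")[90:260,200:450]
cv2.imwrite("pics/w1z.png",cv2.resize(im,None,fx=3.2,fy=3.2,interpolation=cv2.INTER_CUBIC))
E
```

```text
[281.65162037 218.19543651] 92 [279.90835001 149.44566772] 53 [ 0.42065308 -0.31612505  0.049     ] [ 0.49676972 -0.35102552  0.049     ] 0.08373640661796083 -24.63206804571559
mid [ 0.44246915 -0.326128    0.049     ] mid from both [ 0.44234935 -0.32607307  0.049     ]
drills along y (jaw) -0.15233803164907816 -0.10467267001657599 x 0.03985153477023601 0.09823595116171709 0.14195863588398866
pillar/other z 0.11713769433162191
web z 0.0492267789429668
flL 0.02646197257817562 0.08873848857032937
flR -0.026951599704052004 -0.03655664878526064 0.04168873745665884
```

View pics/w1z.png

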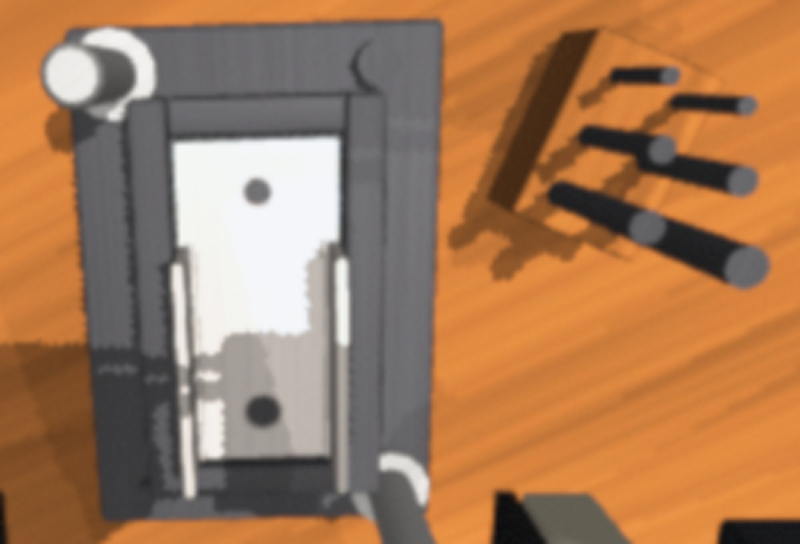

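Run:
```python
from h import *
plan([.4424,-.3261,.0595],-24.63)
```

```text
shift [-0.0179  0.0052  0.1803] turn [-0.   -0.02 -1.57]
```

Request:
{"api": "jog_arm", "payload": {
  "targets": "-0.018 0.005 0.02 0 0 -1.6 1;-0.018 0.005 0.06 0 0 -1.6 1;-0.018 0.005 0.1 0 0 -1.6 1;-0.018 0.005 0.13 0 0 -1.6 1;-0.018 0.005 0.155 0 0 -1.6 1;-0.018 0.005 0.17 0 0 -1.6 1;-0.018 0.005 0.18 0 0 -1.6 1;-0.018 0.005 0.18 0 0 -1.6 1"
}}

```text
clock: 4.55
tool_pos: [0.4424, -0.3259, 0.0596]
orientation: [180.0, 0.0, -24.6]
force: [0.5, -0.5, 0.3]
opening: 0.0873
```

Run:
```python
from h import *
plan([.4424,-.3261,.0595],-24.63)
p=snapshot("wrist"); save(p,"w2")
```

```text
shift [0.0001 0.0002 0.0001] turn [0.   0.01 0.04]
```

View pics/w2.png

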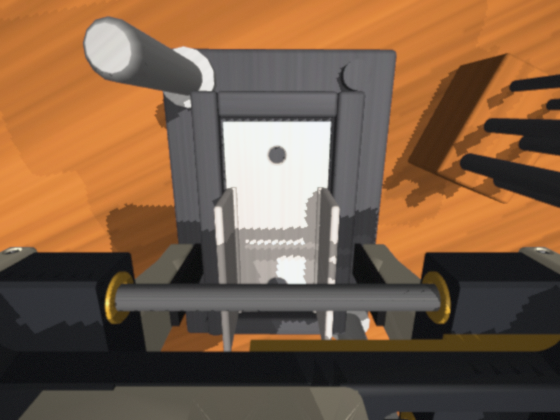

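The flanges at columns 225 and 328 sit centred between the pads, so I'll close.

Request:
{"api": "jog_arm", "payload": {
  "targets": "0 0 0 0 0 0 -1;0 0 0 0 0 0 -1;0 0 0 0 0 0 -1;0 0 0 0 0 0 -1;0 0 0 0 0 0 -1;0 0 0 0 0 0 -1;0 0 0 0 0 0 -1;0 0 0 0 0 0 -1"
}}

```text
clock: 5.6
tool_pos: [0.4429, -0.326, 0.0604]
orientation: [180.0, -0.1, -24.6]
force: [-0.5, 2.3, 5.8]
opening: 0.0575
```

Request:
{"api": "jog_arm", "payload": {
  "targets": "0 0 -0.005 0 0 0 -1;0 0 -0.015 0 0 0 -1;0 0 -0.03 0 0 0 -1;0 0 -0.05 0 0 0 -1;0 0 -0.08 0 0 0 -1;0 0 -0.12 0 0 0 -1;0 0 -0.16 0 0 0 -1;0 0 -0.2 0 0 0 -1"
}}

```text
clock: 6.6
tool_pos: [0.4422, -0.3258, 0.2627]
orientation: [-180.0, -0.1, -24.6]
force: [0.8, 0.5, -5.2]
opening: 0.0579
```

Run:
```python
from h import *
print(tool()[2]["joint_pos"])
p=snapshot("wrist"); save(p,"w3")
import pickle;pickle.dump(p,open("pics/w3.pkl","wb"))
plan([.5,.0,.26],-13)
plan([.44,.28,.26],-13)
```

```text
[-1.59418296e+01  7.35145487e+00 -1.21447725e+01 -8.14969576e-04
 -7.04007532e+01  8.13583192e+01]
shift [-0.0853 -0.321   0.0076] turn [  0.12  -0.56 -11.53]
shift [-0.2561 -0.5508  0.0057] turn [  0.12  -0.56 -11.53]
```

View pics/w3.png

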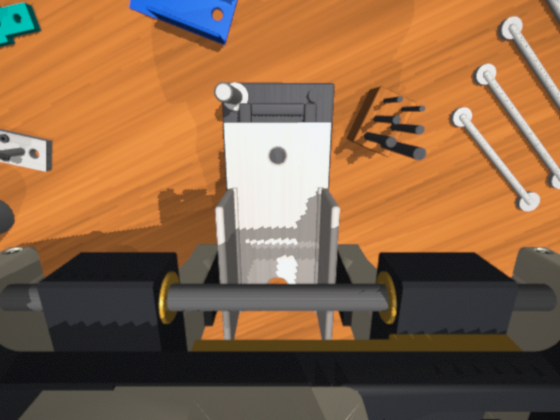

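Bracket is held with the opening at 57.9 mm, and its small hole shows at (277,155). Next I'll carry it beside the jig at a safe height and measure the dowels.

Run:
```python
from h import *
plan([.49,.0,.26],-12)
plan([.415,.15,.26],-12)
```

```text
shift [-0.0944 -0.3168  0.0076] turn [  0.13  -0.56 -12.53]
shift [-0.2249 -0.4222  0.0061] turn [  0.13  -0.56 -12.53]
```

Request:
{"api": "jog_arm", "payload": {
  "targets": "-0.02 -0.05 0 0 0 0 -1;-0.04 -0.11 0 0 0 -3 -1;-0.065 -0.17 0 0 0 -6 -1;-0.08 -0.23 0 0 0 -9 -1;-0.095 -0.29 0 0 0 -12 -1;-0.13 -0.34 0 0 0 -12 -1;-0.175 -0.38 0 0 0 -12 -1;-0.21 -0.41 0 0 0 -12 -1"
}}

```text
clock: 7.65
tool_pos: [0.4222, 0.1346, 0.2669]
orientation: [179.9, -0.6, -12.5]
force: [1.0, 0.9, -4.8]
opening: 0.0579
```

Request:
{"api": "jog_arm", "payload": {
  "targets": "0 0 0 0 0 0 -1;0 0 0 0 0 0 -1;0 0 0 0 0 0 -1;0 0 0 0 0 0 -1;0 0 0 0 0 0 -1;0 0 0 0 0 0 -1;0 0 0 0 0 0 -1;0 0 0 0 0 0 -1"
}}

```text
clock: 8.65
tool_pos: [0.4222, 0.1346, 0.2669]
orientation: [179.9, -0.6, -12.5]
force: [-0.4, -0.9, -4.3]
opening: 0.0579
```

Run:
```python
from h import *
o=tool()[2];print(o["joint_pos"],o["orientation"],o["tool_pos"])
p=snapshot("wrist"); save(p,"w4")
import pickle;pickle.dump(p,open("pics/w4.pkl","wb"))
for n in ["jig","dowel_big","dowel_small","bracket_small_hole"]:
    for r in models.spot_point(n,p)[:2]:
        print(n,round(r["conf"],2),np.round(r["uv"],1),np.round(atz(p,r["uv"],Z[n]),4))
```

```text
[ 43.83383609  -3.89458931 -23.54241372   0.56577189 -70.15070169
  33.49919168] [179.87317841  -0.55503113 -12.47518587] [0.42215483 0.13456641 0.2668922 ]
jig 0.9 [175.1 183.1] [0.4415 0.28   0.    ]
jig 0.44 [172.9 213.6] [0.3979 0.2976 0.    ]
dowel_big 0.76 [174.6 218.5] [0.3978 0.2848 0.03  ]
dowel_small 0.68 [162.8 156.1] [0.4835 0.2729 0.03  ]
bracket_small_hole 0.74 [276.5 155.8] [0.4536 0.1272 0.045 ]
```

View pics/w4.png

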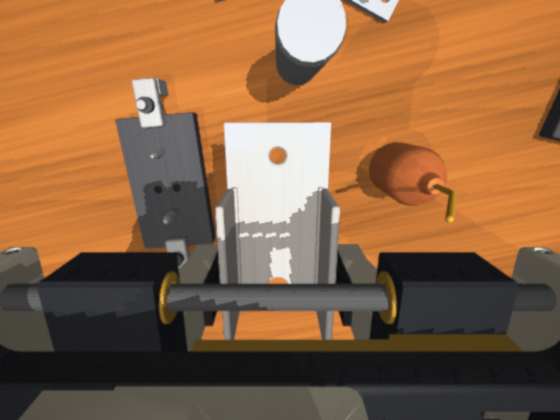

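The jig is visible on the left, with the big dowel at about (170,217) and the small dowel at (157,155). The bracket's small hole points the same way, so I'll zoom in.

Run:
```python
from h import *
import pickle;p=pickle.load(open("pics/w4.pkl","rb"))
im=p["img"][70:265,95:225][:,:,::-1]
cv2.imwrite("pics/w4z.png",cv2.resize(im,None,fx=3,fy=3,interpolation=cv2.INTER_CUBIC)*1)
W=cloud(p)
print(np.nanmedian(W[190:200,150:160,2]))
j=W[70:265,95:225]
# top surface fit
g=(np.abs(j[...,2]-.030)<.004); pts=j[g][:,:2].astype(np.float32)
r=cv2.minAreaRect(pts*1000);print(r)
for zz in (.045,.05):
    m=(j[...,2]>zz)
    n,l,s,c=cv2.connectedComponentsWithStats(m.astype(np.uint8))
    for k in range(1,n):
        q=j[l==k]; print(zz,s[k],np.round(q.mean(0),4),q[:,2].max().round(4))
```

```text
0.030332858459983424
((459.6368713378906, 278.34075927734375), (100.32157135009766, 235.14686584472656), 82.31005096435547)
0.045 [ 41  27  19  17 244] [0.5463 0.2648 0.0535] 0.0623
0.045 [129  53   1   2   2] [0.5029 0.1455 0.2561] 0.2561
0.045 [56 82  9  7 44] [0.4875 0.2731 0.0532] 0.0587
0.045 [  89  125   41   70 1069] [0.4483 0.1614 0.2882] 0.296
0.045 [ 68 144  10  10  78] [0.4057 0.284  0.0532] 0.0595
0.045 [   0  182   89   13 1129] [0.4629 0.174  0.3272] 0.3474
0.05 [ 41  27  17  17 210] [0.5462 0.2655 0.0544] 0.0623
0.05 [129  53   1   2   2] [0.5029 0.1455 0.2561] 0.2561
0.05 [56 83  7  6 33] [0.4875 0.2735 0.055 ] 0.0587
0.05 [  89  125   41   70 1069] [0.4483 0.1614 0.2882] 0.296
0.05 [ 68 146  10   8  60] [0.4052 0.2842 0.0549] 0.0595
0.05 [   0  182   88   13 1109] [0.465  0.1719 0.3323] 0.3474
```

View pics/w4z.png

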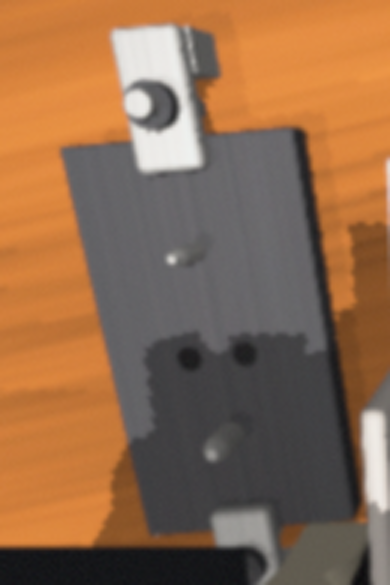

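Run:
```python
from h import *
import pickle;p=pickle.load(open("pics/w4.pkl","rb"))
tp,R,o=tool()
h,a=blob(p,(277,155.5)); print("hole px",h,a)
H=atz(p,h,tp[2]-.0106); print("hole tool",R.T@(H-tp), "expected x .060")
W=cloud(p); print("web z rel TCP",np.nanmedian(W[165:185,240:310,2])-tp[2], np.nanmedian(W[130:140,240:310,2])-tp[2],np.nanmedian(W[200:220,245:310,2])-tp[2])
# tips
for uv in ((166,220.7),(152.3,156.)): print("tip",atz(p,uv,.0575))
# jig edges: lines in colour image
g=cv2.cvtColor(p["img"],cv2.COLOR_RGB2GRAY)
# edges of top face by depth mask columns per row
m=(np.abs(W[...,2]-.030)<.006)
L=[];Rr=[]
for v in range(125,235):
    c=np.where(m[v,100:225])[0]+100
    L.append((c.min(),v)); Rr.append((c.max(),v))
for E_ in (L,Rr):
    P=np.array([atz(p,q,.030)[:2] for q in E_],np.float32)
    for it in range(1):
        f=cv2.fitLine(P,cv2.DIST_HUBER,0,1e-5,1e-5).ravel(); 
    print("edge",np.degrees(np.arctan(f[1]/f[0])),f)
# bracket tongue edge yaw in tool
for uv in ((225,123.5),(330.5,123.5),(277,123)): 
    print("tongue",R.T@(atz(p,uv,tp[2]-.0106)-tp))
```

```text
hole px [277.55429728 155.46787806] 246
hole tool [0.05915828 0.00101513 0.01117539] expected x .060
web z rel TCP -0.010831960709927757 -0.010622907706826279 -0.011002965262555287
tip [0.4044689  0.28495131 0.0575    ]
tip [0.48760593 0.27449953 0.0575    ]
edge -7.6268673 [ 0.9911534  -0.13272119  0.46234527  0.3272834 ]
edge -7.706461 [ 0.9909681  -0.13409793  0.4407443   0.22994709]
tongue [ 0.07645482 -0.02757503  0.01127969]
tongue [0.07643879 0.02984286 0.0114063 ]
tongue [0.07670921 0.0007136  0.01134461]
```

```bash
cat >> h.py <<'E'
def place(tgt,yaw,off,z):
    "TCP pose so that the tool-frame point off (x,y) stands over tgt"
    G=Ro.from_euler("xyz",[180,0,yaw],degrees=True).as_matrix()
    t=np.array([*tgt,0])-G@np.array([*off,0]); return plan([t[0],t[1],z],yaw)
E
python3 - <<'E'
from h import *
place((.48767,.27391),-7.65,(.0592,.0010),.13)
E
```

```text
shift [-0.0265 -0.1465  0.1363] turn [ 0.15 -0.55 -4.82]
```

Request:
{"api": "jog_arm", "payload": {
  "targets": "-0.006 -0.04 0.01 0.15 -0.55 -4.8 -1;-0.014 -0.08 0.02 0.15 -0.55 -4.8 -1;-0.022 -0.12 0.03 0.15 -0.55 -4.8 -1;-0.0265 -0.1465 0.05 0.15 -0.55 -4.8 -1;-0.0265 -0.1465 0.08 0.15 -0.55 -4.8 -1;-0.0265 -0.1465 0.11 0.15 -0.55 -4.8 -1;-0.0265 -0.1465 0.136 0.15 -0.55 -4.8 -1;-0.0265 -0.1465 0.136 0.15 -0.55 -4.8 -1"
}}

```text
clock: 9.9
tool_pos: [0.4282, 0.2817, 0.1286]
orientation: [179.8, 0.1, -7.7]
force: [-0.0, 0.6, -5.2]
opening: 0.0579
```

Run:
```python
from h import *
place((.48767,.27391),-7.65,(.0592,.0010),.09)
p=snapshot("wrist"); save(p,"w5")
import pickle;pickle.dump(p,open("pics/w5.pkl","wb"))
s=snapshot("scene"); cv2.imwrite("pics/s5.png",cv2.resize(s["img"][130:230,270:380],None,fx=5,fy=5,interpolation=cv2.INTER_CUBIC)[:,:,::-1])
```

```text
shift [ 0.0009 -0.0013  0.0385] turn [ 0.22  0.13 -0.03]
```

View pics/w5.png

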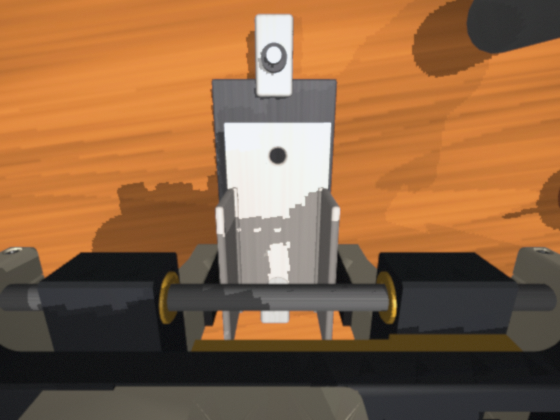

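View pics/s5.png

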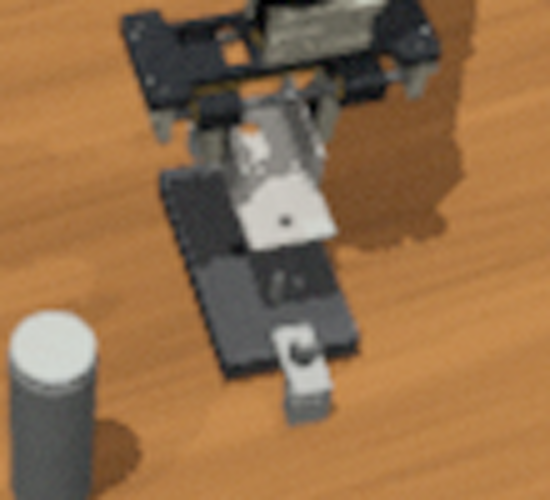

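Run:
```python
from h import *
import pickle;p=pickle.load(open("pics/w5.pkl","rb"))
tp,R,o=tool();print(tp,o["orientation"])
T=lambda uv,z:R.T@(atz(p,uv,z)-tp)
h,a=blob(p,(277.5,155)); print("hole",h,a,T(h,tp[2]-.0106))
for uv in ((225,123.5),(331,123.5)): print("tongue",T(uv,tp[2]-.0106))
W=cloud(p); m=(np.abs(W[...,2]-.030)<.006)
L=[];Q=[]
for v in range(84,118,2):
    c=np.where(m[v,190:360])[0]+190
    l,r=T((c.min()-.5,v),.030),T((c.max()+.5,v),.030); L.append(l);Q.append(r)
L=np.array(L);Q=np.array(Q)
print("edges",L[::4,:2],Q[::4,:2]); print("jig centre y in tool",np.median((L[:,1]+Q[:,1])/2), "slope deg",np.degrees(np.polyfit((L[:,0]+Q[:,0])/2,(L[:,1]+Q[:,1])/2,1)[0]),np.degrees(np.polyfit(L[:,0],L[:,1],1)[0]),np.degrees(np.polyfit(Q[:,0],Q[:,1],1)[0]))
vs=[np.where(m[:,c])[0].min() for c in range(225,250)]; print("front edge row",vs[::5],[T((c,r),.03)[0] for c,r in zip(range(225,250,5),vs[::5])])
im=p["img"][0:240,170:390][:,:,::-1];cv2.imwrite("pics/w5z.png",cv2.resize(im,None,fx=2.5,fy=2.5,interpolation=cv2.INTER_CUBIC))
```

```text
[0.42962601 0.28319282 0.13110463] [-1.79990253e+02 -4.07069485e-02 -7.64577471e+00]
hole [277.38065624 155.26332908] 219 [0.05832844 0.00269544 0.01064098]
tongue [ 0.07520536 -0.02520998  0.01065772]
tongue [0.07516341 0.03132073 0.01064808]
edges [[ 0.10214685 -0.04910343]
 [ 0.09620827 -0.04949614]
 [ 0.09018012 -0.04909073]
 [ 0.084061   -0.04948929]
 [ 0.07784802 -0.04907765]] [[0.10212238 0.05007045]
 [0.09617388 0.05041768]
 [0.09013624 0.0499635 ]
 [0.08400677 0.05031517]
 [0.0777842  0.04985328]]
jig centre y in tool 0.00044218571836593043 slope deg -0.0011723010788860341 -0.2800288122022243 0.27719022653930403
front edge row [np.int64(79), np.int64(79), np.int64(79), np.int64(79), np.int64(79)] [np.float64(0.1058120543794921), np.float64(0.10581131811846738), np.float64(0.10581058176224496), np.float64(0.10580984531080613), np.float64(0.10580910876413266)]
```

View pics/w5z.png

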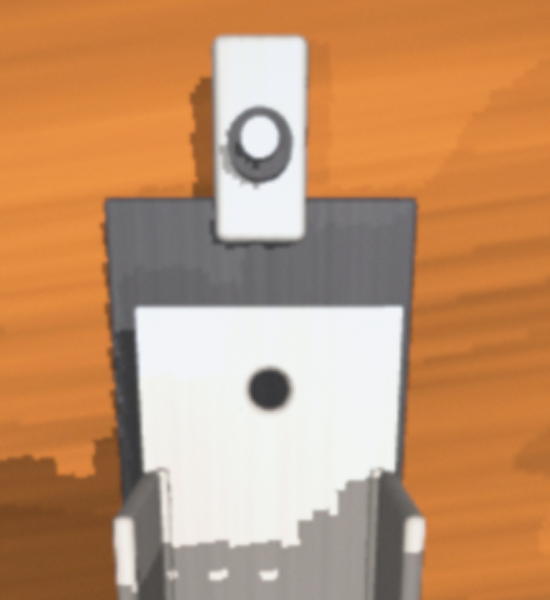

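```bash
cat >> h.py <<'E'
def T_(p,R,tp): return lambda uv,z:R.T@(atz(p,uv,z)-tp)
def jigview(rows,cols,edgecols,holeuv,webdz=-.0106,n="x"):
    tp0,R0,_=tool(); p=snapshot("wrist"); tp,R,o=tool(); print("drift",np.round(tp-tp0,4),np.round(tp,4),np.round(o["orientation"],2),np.round(o["force"],1))
    save(p,n); T=T_(p,R0,tp0); h,a=blob(p,holeuv); H=T(h,tp0[2]+webdz); print("hole",h,a,H)
    W=cloud(p); m=(np.abs(W[...,2]-.030)<.006); L=[];Q=[]
    for v in range(*rows):
        c=np.where(m[v,cols[0]:cols[1]])[0]+cols[0]
        L.append(T((c.min()-.5,v),.030));Q.append(T((c.max()+.5,v),.030))
    L=np.array(L);Q=np.array(Q); sl=[np.polyfit(a[:,0],a[:,1],1)[0] for a in (L,Q)]
    yc=np.median((L[:,1]+Q[:,1])/2)
    fx=np.median([T((c,np.where(m[:,c])[0].min()-.5),.03)[0] for c in range(*edgecols)])
    print("width",np.median(Q[:,1]-L[:,1]),"slopes",np.degrees(sl),"jig y",yc,"front x",fx)
    print("hole-dowel offset tool x,y:",H[0]-(fx-.048),H[1]-yc)
    return p
E
python3 - <<'E'
from h import *
p=jigview((84,118,1),(190,360),(220,252),(277.5,155),n="w6")
p=jigview((84,118,1),(190,360),(220,252),(277.5,155),n="w6")
E
```

```text
drift [0.0002 0.0003 0.0005] [0.4298 0.2835 0.1316] [-1.7992e+02 -7.0000e-02 -7.6400e+00] [ 0.2 -0.1 -3.8]
hole [277.34440191 155.22931479] 220 [0.05922253 0.00094882 0.01064192]
width 0.0993314304401789 slopes [-0.2996988   0.28591151] jig y 0.0003058827174688833 front x 0.10647728408330313
hole-dowel offset tool x,y: 0.0007452484359778133 0.0006429399037613722
drift [-0.      0.      0.0001] [0.4298 0.2835 0.1317] [-1.799e+02 -8.000e-02 -7.660e+00] [ 0.3  0.5 -4.2]
hole [277.352657   155.30516173] 216 [0.05917843 0.00097121 0.0106751 ]
width 0.09933368619088948 slopes [-0.3385117  -0.47210642] jig y 0.0007196522969273329 front x 0.10579037669370073
hole-dowel offset tool x,y: 0.0013880533728212602 0.00025155620630732843
```

Run:
```python
from h import *
place((.48767,.27391),-7.65,(.0592,.0010),.079)
```

```text
shift [-0.0007  0.0009  0.0527] turn [-0.1  -0.08 -0.01]
```

Request:
{"api": "jog_arm", "payload": {
  "targets": "-0.001 0.0003 0.01 -0.1 -0.1 0 -1;-0.001 0.0003 0.025 -0.1 -0.1 0 -1;-0.001 0.0003 0.038 -0.1 -0.1 0 -1;-0.001 0.0003 0.046 -0.1 -0.1 0 -1;-0.001 0.0003 0.051 -0.1 -0.1 0 -1;-0.001 0.0003 0.0525 -0.1 -0.1 0 -1;-0.001 0.0003 0.0525 -0.1 -0.1 0 -1;-0.001 0.0003 0.0525 -0.1 -0.1 0 -1"
}}

```text
clock: 11.1
tool_pos: [0.4291, 0.2837, 0.0796]
orientation: [-180.0, -0.0, -7.6]
force: [-0.3, -0.0, -5.2]
opening: 0.058
```

Run:
```python
from h import *
place((.48767,.27391),-7.65,(.0592,.0010),.079)
p=snapshot("wrist");p=snapshot("wrist"); save(p,"w7"); print(tool()[0],tool()[2]["orientation"])
import pickle;pickle.dump(p,open("pics/w7.pkl","wb"))
im=p["img"][40:240,190:370][:,:,::-1];cv2.imwrite("pics/w7z.png",cv2.resize(im,None,fx=3,fy=3,interpolation=cv2.INTER_CUBIC))
im=p["img"][140:172,260:295][:,:,::-1];cv2.imwrite("pics/w7h.png",np.clip(cv2.resize(im,None,fx=14,fy=14,interpolation=cv2.INTER_CUBIC).astype(float)*2,0,255))
```

```text
shift [0.0002 0.0009 0.0006] turn [-0.04 -0.    0.  ]
[0.42903165 0.28366243 0.07956373] [-1.79960581e+02 -1.02483373e-03 -7.65003928e+00][ WARN:0@1.523] global loadsave.cpp:1063 imwrite_ Unsupported depth image for selected encoder is fallbacked to CV_8U.
```

View pics/w7z.png

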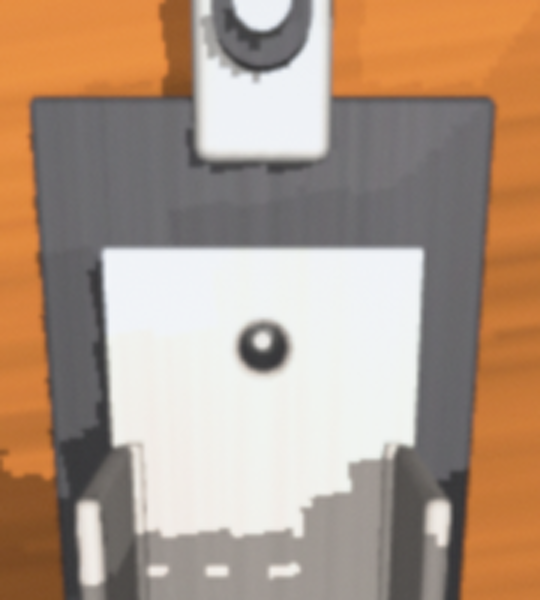

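View pics/w7h.png

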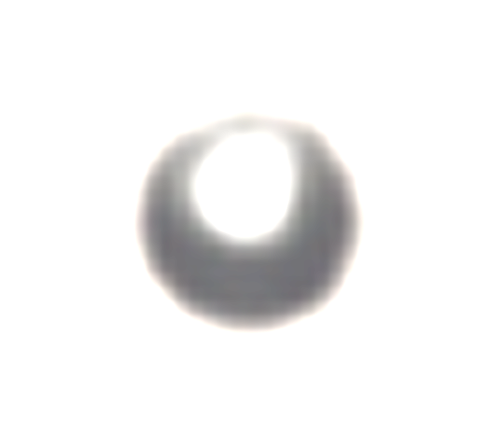

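Through the small hole in the 14x zoom, the hole centre is at (249,222) and the dowel tip at (244,186). I'll convert that to an offset.

Run:
```python
from h import *
import pickle;p=pickle.load(open("pics/w7.pkl","rb"))
tp,R,o=tool();T=T_(p,R,tp)
f=lambda x,y:((x+.5)/14-.5+260,(y+.5)/14-.5+140)
H=T(f(249,222),tp[2]-.0106); print(H)
for z in (.055,.0575,.058): D=T(f(244,186),z); print(z,D,H-D)
# bracket yaw vs jig yaw in image: edges
W=cloud(p); g=W[...,2]
m=(np.abs(g-.030)<.006); L=[];Q=[];l2=[];q2=[]
m2=(np.abs(g-(tp[2]-.0106))<.004)
for v in range(78,120):
    c=np.where(m[v,190:370])[0]+190; L.append(T((c.min()-.5,v),.030));Q.append(T((c.max()+.5,v),.030))
for v in range(126,184):
    c=np.where(m2[v,200:350])[0]+200; l2.append(T((c.min()-.5,v),tp[2]-.0106));q2.append(T((c.max()+.5,v),tp[2]-.0106))
for a in (L,Q,l2,q2):
    a=np.array(a); s=np.polyfit(a[:,0],a[:,1],1); print(np.degrees(s[0]),np.median(a[:,1]))
```

```text
[0.05915691 0.00091088 0.01060043]
0.055 [0.05881462 0.00069864 0.02456431] [ 0.00034228  0.00021225 -0.01396388]
0.0575 [0.05913132 0.00070101 0.02206431] [ 2.55902608e-05  2.09878620e-04 -1.14638800e-02]
0.058 [0.05919466 0.00070148 0.02156431] [-3.77486823e-05  2.09404926e-04 -1.09638807e-02]
-0.25798118821415816 -0.048800531743460066
0.16203772749018444 0.05036151943075681
-0.042946858610858354 -0.027969452789391405
-0.021613779285177638 0.02980786063091853
```

Aligned to within about 0.2 mm in position and 0.1° in yaw, so I'll lower it slowly.

Request:
{"api": "jog_arm", "payload": {
  "targets": "0 -0.0002 0.003 0 0 0 -1;0 -0.0002 0.006 0 0 0 -1;0 -0.0002 0.009 0 0 0 -1;0 -0.0002 0.012 0 0 0 -1;0 -0.0002 0.015 0 0 0 -1;0 -0.0002 0.018 0 0 0 -1;0 -0.0002 0.02 0 0 0 -1;0 -0.0002 0.02 0 0 0 -1"
}}

```text
clock: 12.2
tool_pos: [0.429, 0.2838, 0.0594]
orientation: [-180.0, 0.0, -7.7]
force: [1.0, 0.4, -4.7]
opening: 0.0577
```

Run:
```python
from h import *
print(tool()[0],tool()[2]["orientation"],tool()[2]["force"],tool()[2]["moment"])
p=snapshot("wrist"); 
im=p["img"][40:240,190:370][:,:,::-1];cv2.imwrite("pics/w8z.png",cv2.resize(im,None,fx=3,fy=3,interpolation=cv2.INTER_CUBIC))
```

```text
[0.42900452 0.28379572 0.05940871] [-1.79974075e+02  7.73980322e-03 -7.65096420e+00] [ 1.0234553   0.43954464 -4.67039819] [-0.12041231  0.16970712 -0.05077644]
```

View pics/w8z.png

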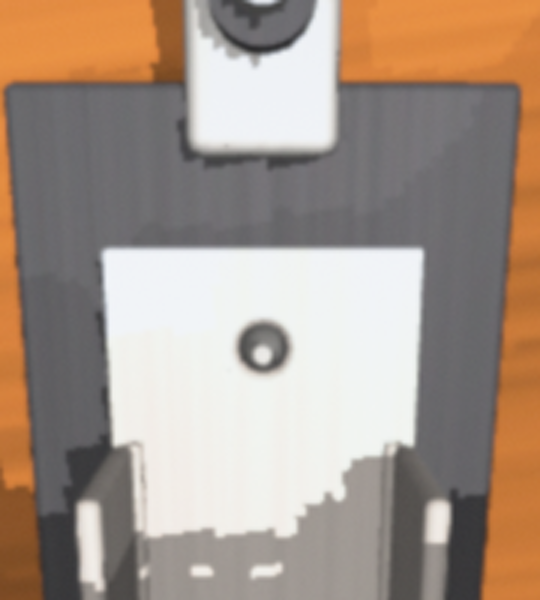

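The dowel is in the hole with no added force, so I'll continue to the seat.

Request:
{"api": "jog_arm", "payload": {
  "targets": "0 0 0.003 0 0 0 -1;0 0 0.006 0 0 0 -1;0 0 0.009 0 0 0 -1;0 0 0.011 0 0 0 -1;0 0 0.0125 0 0 0 -1;0 0 0.0135 0 0 0 -1;0 0 0.014 0 0 0 -1;0 0 0.014 0 0 0 -1"
}}

```text
clock: 13.25
tool_pos: [0.4291, 0.2839, 0.0456]
orientation: [-180.0, -0.0, -7.6]
force: [0.1, 0.3, -4.4]
opening: 0.0581
```

Request:
{"api": "jog_arm", "payload": {
  "targets": "0 0 0.0003 0 0 0 -1;0 0 0.0006 0 0 0 -1;0 0 0.0009 0 0 0 -1;0 0 0.0011 0 0 0 -1;0 0 0.0013 0 0 0 -1;0 0 0.0015 0 0 0 -1;0 0 0.0016 0 0 0 -1;0 0 0.0016 0 0 0 -1"
}}

```text
clock: 14.25
tool_pos: [0.4291, 0.284, 0.0454]
orientation: [-179.9, -0.0, -7.6]
force: [-7.4, -1.8, 14.0]
opening: 0.0578
```

Contact came at TCP z = 0.0454, which matches the seat height predicted from the die (0.0604 − 0.015). I'll check it by depth before release.

Run:
```python
from h import *
tp,R,o=tool()
p=snapshot("wrist"); W=cloud(p); save(p,"w9")
for r in ((127,145),(165,180),(195,215)): print("web",np.nanmedian(W[r[0]:r[1],240:315,2]), np.nanmedian(W[r[0]:r[1],235:260,2]),np.nanmedian(W[r[0]:r[1],300:322,2]))
print("jig",np.nanmedian(W[85:110,205:240,2]),np.nanmedian(W[85:110,320:345,2]))
```

```text
web 0.03429027881801906 0.034256374510172646 0.03435040853086138
web 0.03422546636755452 0.03425752386012628 0.034233972527760406
web 0.034227887123456216 0.034320705788162556 0.03445918516741091
jig 0.03027464082021619 0.03026874322850602
```

View pics/w9.png

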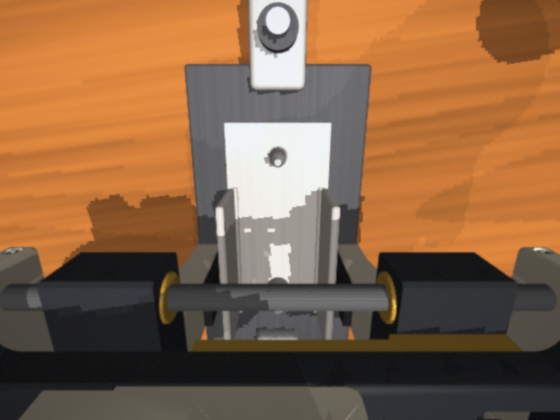

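Seated flat: the web top is at 34.3 mm and the jig top at 30.3 mm. Both dowels come through, the small one at (277,157) and the big one at (278,285). Releasing and rising.

Request:
{"api": "jog_arm", "payload": {
  "targets": "0 0 0 0 0 0 -0.5;0 0 0 0 0 0 0;0 0 0 0 0 0 0.5;0 0 0 0 0 0 1;0 0 0 0 0 0 1;0 0 0 0 0 0 1;0 0 0 0 0 0 1;0 0 0 0 0 0 1"
}}

```text
clock: 15.3
tool_pos: [0.4291, 0.2839, 0.0454]
orientation: [-179.9, -0.0, -7.6]
force: [0.0, -0.3, 0.3]
opening: 0.0875
```

Request:
{"api": "jog_arm", "payload": {
  "targets": "0 0 -0.005 0 0 0 1;0 0 -0.015 0 0 0 1;0 0 -0.035 0 0 0 1;0 0 -0.065 0 0 0 1;0 0 -0.105 0 0 0 1;0 0 -0.15 0 0 0 1;0 0 -0.19 0 0 0 1;0 0 -0.2 0 0 0 1"
}}

```text
clock: 16.3
tool_pos: [0.4299, 0.2846, 0.2492]
orientation: [-179.7, -0.2, -7.6]
force: [-0.1, -0.2, -1.0]
opening: 0.0879
```

Run:
```python
from h import *
print(tool()[2]["joint_pos"])
p=snapshot("wrist");save(p,"w10")
import pickle;pickle.dump(p,open("pics/w10.pkl","wb"))
plan([.61,-.02,.26],-41)
```

```text
[ 5.53797054e+01  4.29849046e+00 -1.74264617e+01  4.67254425e-02
 -6.78798865e+01  2.69959237e+01]
shift [ 0.219   0.2778 -0.0119] turn [-0.35 -0.1  33.39]
```

View pics/w10.png

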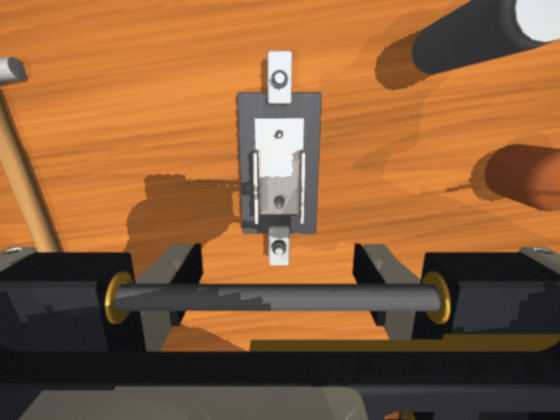

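Bracket stands on the jig with both dowels visible at (279,133) and (280,202). Now to the plate.

Request:
{"api": "jog_arm", "payload": {
  "targets": "0.219 0.278 -0.012 -0.35 -0.1 33.4 1;0.219 0.278 -0.012 -0.35 -0.1 33.4 1;0.219 0.278 -0.012 -0.35 -0.1 33.4 1;0.219 0.278 -0.012 -0.35 -0.1 33.4 1;0.219 0.278 -0.012 -0.35 -0.1 33.4 1;0.219 0.278 -0.012 -0.35 -0.1 33.4 1;0.219 0.278 -0.012 -0.35 -0.1 33.4 1;0.219 0.278 -0.012 -0.35 -0.1 33.4 1"
}}

```text
clock: 17.35
tool_pos: [0.6093, -0.0203, 0.2591]
orientation: [179.9, 0.1, -41.1]
force: [-0.8, 0.3, -0.2]
opening: 0.0877
```

Run:
```python
from h import *
p=snapshot("wrist");p=snapshot("wrist");save(p,"w11");print(tool()[0],tool()[2]["orientation"])
import pickle;pickle.dump(p,open("pics/w11.pkl","wb"))
for n in ["plate_handle","plate_big_hole","plate_small_hole","spray_can"]:
    for r in models.spot_point(n,p)[:3]:
        print(n,round(r["conf"],2),np.round(r["uv"],1),np.round(atz(p,r["uv"],Z[n]),4))
```

```text
[ 0.60934717 -0.01944195  0.25980022] [ 1.79970769e+02  3.27152445e-02 -4.09596361e+01]
plate_handle 0.97 [124.8 208.1] [0.7099 0.1432 0.062 ]
plate_handle 0.6 [227.8  44.2] [ 0.7578 -0.0797  0.062 ]
plate_handle 0.59 [261.2 175. ] [ 0.6298 -0.0124  0.062 ]
plate_big_hole 0.85 [123.8 173.9] [0.7506 0.1432 0.    ]
plate_big_hole 0.65 [289.3 166.9] [ 0.6054 -0.039   0.    ]
plate_big_hole 0.55 [211.9  73.9] [ 0.7616 -0.0417  0.    ]
plate_small_hole 0.92 [229.3 169. ] [0.6583 0.0264 0.    ]
plate_small_hole 0.9 [269.3  38.7] [ 0.7435 -0.1237  0.    ]
plate_small_hole 0.8 [169.5 218.6] [0.6627 0.1439 0.    ]
spray_can 0.71 [248.3 241.9] [0.5591 0.0816 0.    ]
```

View pics/w11.png

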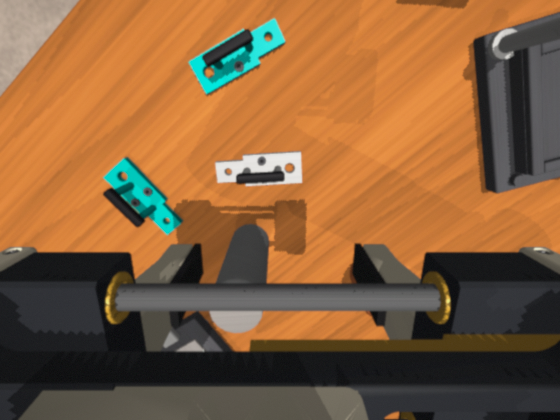

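Run:
```python
from h import *
import pickle;p=pickle.load(open("pics/w11.pkl","rb"))
tp,R,o=tool();T=T_(p,R,tp)
b,a=blob(p,(290,167),w=6);s,a2=blob(p,(229,171),w=6);print(b,a,s,a2)
B=atz(p,b,.012);S=atz(p,s,.012);e=(S-B)/np.linalg.norm(S-B);print(B,S,np.linalg.norm(S-B),"yaw",np.degrees(np.arctan2(e[1],e[0])),"handle from holes",B+37*e/1000, (B+S)/2-e*.005)
W=cloud(p);m=np.zeros(W.shape[:2],bool);m[150:200,200:320]=(W[150:200,200:320,2]>.055)&(W[150:200,200:320,2]<.08)
q=W[m];print(len(q),q.mean(0),q[:,2].max());
r=cv2.minAreaRect((q[:,:2]*1000).astype(np.float32));print(r)
im=p["img"][130:210,190:330][:,:,::-1];cv2.imwrite("pics/w11z.png",cv2.resize(im,None,fx=5,fy=5,interpolation=cv2.INTER_CUBIC))
# can distance in tool frame of target
d=np.array([.5635,.0765,0])-((B+S)/2-e*.005); print("can rel: along",d@e,"perp",d@np.array([-e[1],e[0],0]))
```

```text
[289.35770016 167.68395151] 82 [227.59476277 171.4242105 ] 42
[ 0.60639414 -0.03933216  0.012     ] [0.65774822 0.02755009 0.012     ] 0.08432364742780575 yaw 52.481927009104815 handle from holes [ 0.62892757 -0.00998519  0.012     ] [ 0.62902612 -0.00985684  0.012     ]
518 [ 0.62936209 -0.01047761  0.06722828] 0.07019391568944854
((628.8485107421875, -9.662651062011719), (57.98691177368164, 12.133350372314453), 52.473106384277344)
can rel: along 0.028588731881596687 perp 0.10456510216168369
```

View pics/w11z.png

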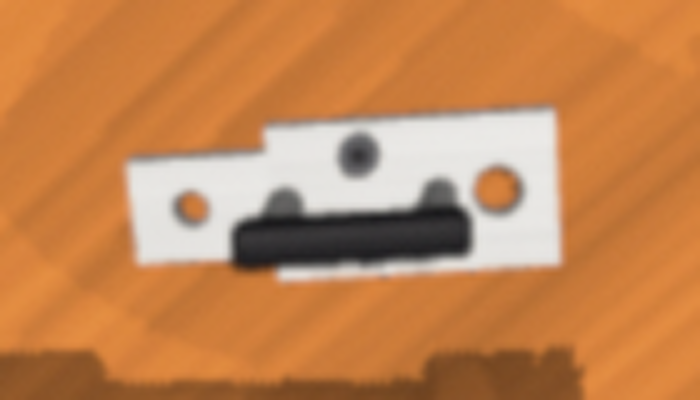

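Run:
```python
from h import *
plan([.6289,-.0098,.043],-37.5)
```

```text
shift [ 0.0082 -0.0197  0.2174] turn [-0.02 -0.01 -3.43]
```

Request:
{"api": "jog_arm", "payload": {
  "targets": "0.008 -0.0195 0.04 0 0 -3.4 1;0.008 -0.0195 0.085 0 0 -3.4 1;0.008 -0.0195 0.125 0 0 -3.4 1;0.008 -0.0195 0.16 0 0 -3.4 1;0.008 -0.0195 0.175 0 0 -3.4 1;0.008 -0.0195 0.185 0 0 -3.4 1;0.008 -0.0195 0.185 0 0 -3.4 1;0.008 -0.0195 0.185 0 0 -3.4 1"
}}

```text
clock: 18.65
tool_pos: [0.6294, -0.0096, 0.0767]
orientation: [-179.9, -0.1, -37.5]
force: [0.3, 0.4, 0.3]
opening: 0.0877
```

Run:
```python
from h import *
p=snapshot("wrist");save(p,"w12");plan([.6289,-.0098,.043],-37.5)
s=snapshot("scene");cv2.imwrite("pics/s12.png",cv2.resize(s["img"][170:310,200:350],None,fx=4,fy=4,interpolation=cv2.INTER_CUBIC)[:,:,::-1])
```

```text
shift [-0.0003  0.0005  0.0337] turn [-0.11 -0.09 -0.03]
```

View pics/w12.png

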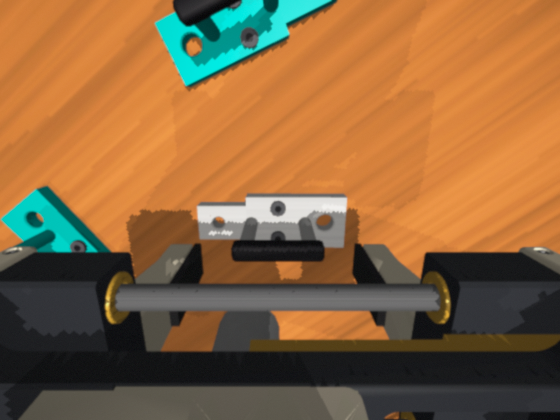

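View pics/s12.png

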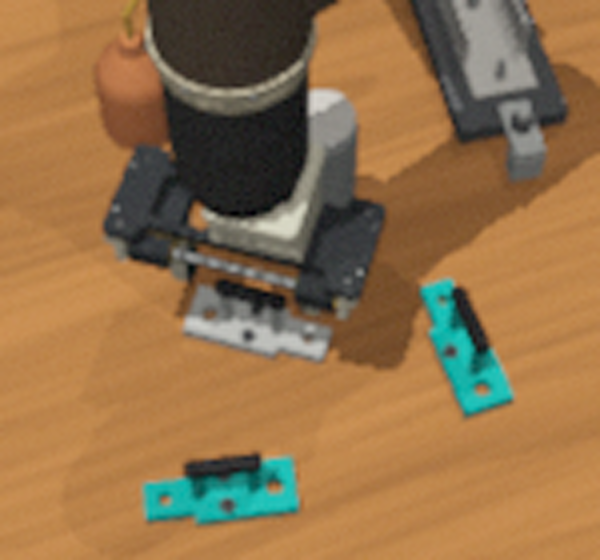

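The bar at columns 232–324 is centred between the pads, and the spray can is behind the gripper. Descending the rest slowly while watching force.

Request:
{"api": "jog_arm", "payload": {
  "targets": "0 0.0003 0.008 -0.1 -0.1 0 1;0 0.0003 0.016 -0.1 -0.1 0 1;0 0.0003 0.023 -0.1 -0.1 0 1;0 0.0003 0.028 -0.1 -0.1 0 1;0 0.0003 0.032 -0.1 -0.1 0 1;0 0.0003 0.0335 -0.1 -0.1 0 1;0 0.0003 0.0335 -0.1 -0.1 0 1;0 0.0003 0.0335 -0.1 -0.1 0 1"
}}

```text
clock: 19.75
tool_pos: [0.6294, -0.0098, 0.0433]
orientation: [-180.0, 0.0, -37.5]
force: [-0.3, 1.1, -0.5]
opening: 0.0876
```

Run:
```python
from h import *
p=snapshot("wrist");save(p,"w13");plan([.6289,-.0098,.043],-37.5)
s=snapshot("side");cv2.imwrite("pics/sd13.png",cv2.resize(s["img"][120:320,200:420],None,fx=3,fy=3,interpolation=cv2.INTER_CUBIC)[:,:,::-1])
```

```text
shift [-0.0003  0.0002  0.0003] turn [-0.02  0.   -0.02]
```

View pics/w13.png

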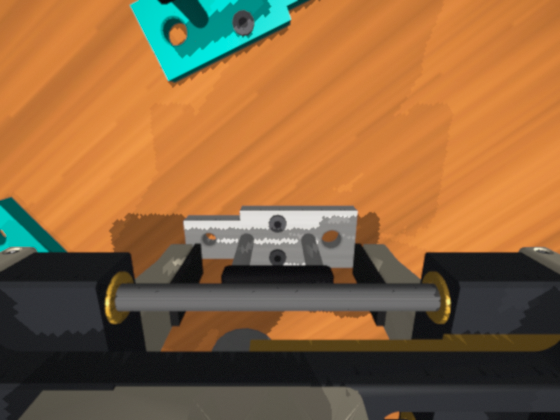

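View pics/sd13.png

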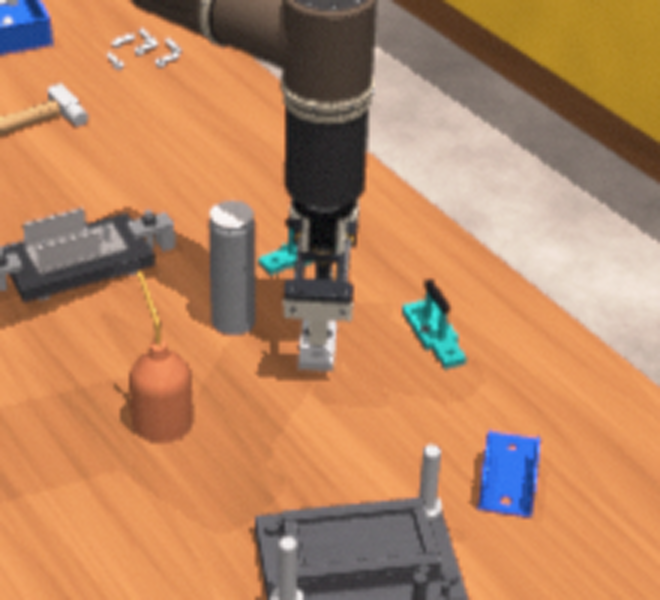

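Clear of the can in the side view, with the bar centred at column 278. Closing, then a gentle lift.

Request:
{"api": "jog_arm", "payload": {
  "targets": "0 0 0 0 0 0 0.5;0 0 0 0 0 0 0;0 0 0 0 0 0 -1;0 0 0 0 0 0 -1;0 0 0 0 0 0 -1;0 0 0 0 0 0 -1;0 0 0 0 0 0 -1;0 0 0 0 0 0 -1"
}}

```text
clock: 20.85
tool_pos: [0.6294, -0.0098, 0.0433]
orientation: [-180.0, 0.0, -37.5]
force: [0.3, 0.2, -0.6]
opening: 0.0574
```

Request:
{"api": "jog_arm", "payload": {
  "targets": "0 0 -0.003 0 0 0 -1;0 0 -0.01 0 0 0 -1;0 0 -0.025 0 0 0 -1;0 0 -0.045 0 0 0 -1;0 0 -0.065 0 0 0 -1;0 0 -0.08 0 0 0 -1;0 0 -0.08 0 0 0 -1;0 0 -0.08 0 0 0 -1"
}}

```text
clock: 21.85
tool_pos: [0.6288, -0.0099, 0.1227]
orientation: [180.0, 0.1, -37.5]
force: [-1.1, 0.3, -6.0]
opening: 0.0574
```

Run:
```python
from h import *
p=snapshot("wrist");p=snapshot("wrist");save(p,"w14");tp,R,o=tool();print(tp,o["orientation"])
import pickle;pickle.dump(p,open("pics/w14.pkl","wb"))
W=cloud(p);T=T_(p,R,tp)
m=np.zeros(W.shape[:2],bool);m[190:265,170:370]=np.abs(W[190:265,170:370,2]-(tp[2]-.031))<.008
q=(W[m]-tp)@R; A=np.c_[q[:,:2],np.ones(len(q))]; c=np.linalg.lstsq(A,q[:,2],rcond=None)[0]; 
for _ in range(3):
    r=q[:,2]-A@c;k=np.abs(r)<.0015;c=np.linalg.lstsq(A[k],q[k,2],rcond=None)[0]
print("plate plane slopes deg",np.degrees(c[:2]),"z tool",c[2],k.sum())
im=p["img"][190:290,170:390][:,:,::-1];cv2.imwrite("pics/w14z.png",cv2.resize(im,None,fx=3.6,fy=3.6,interpolation=cv2.INTER_CUBIC))
```

```text
[ 0.62863813 -0.0099294   0.12230575] [ 1.79951796e+02  7.26305916e-02 -3.75374803e+01]
plate plane slopes deg [ 0.05847036 -0.02977727] z tool 0.031062492489566523 5562
```

View pics/w14z.png

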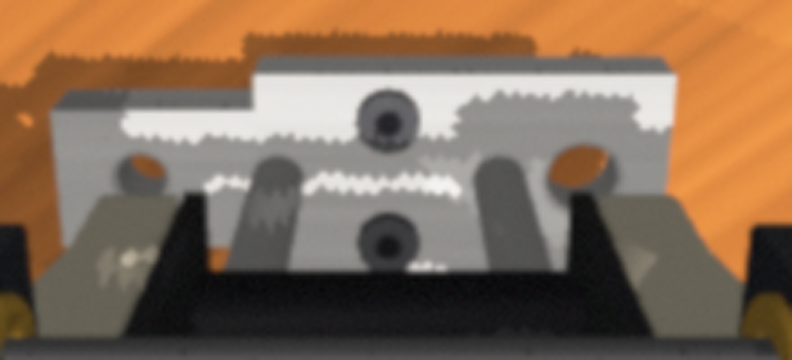

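Plate is held level (under 0.1° tilt), with both holes visible at zoom (142,177) and (584,176). Lifting higher and carrying it beside the jig.

Run:
```python
from h import *
tp,R,o=tool();print(o["joint_pos"])
G=Ro.from_euler("xyz",[180,0,-97.65],degrees=True).as_matrix()
t=np.array([.4410,.2801,0])-G@np.array([.08,0,0]); print(t)
plan([t[0],t[1],.25],-97.65)
```

```text
[ 1.68376632e+01  2.09992544e+01 -1.31130897e+01 -3.73577868e-02
 -5.59691500e+01  3.56458159e+01]
[0.45164971 0.35938798 0.        ]
shift [-0.3655 -0.1849 -0.1274] turn [8.000e-02 4.000e-02 6.011e+01]
```

Request:
{"api": "jog_arm", "payload": {
  "targets": "0 0 -0.03 0 0 0 -1;0 0 -0.07 0 0 0 -1;0 0 -0.115 0 0 0 -1;-0.04 -0.02 -0.127 0 0 8 -1;-0.09 -0.045 -0.127 0 0 16 -1;-0.14 -0.07 -0.127 0 0 24 -1;-0.19 -0.095 -0.127 0 0 32 -1;-0.24 -0.12 -0.127 0 0 40 -1"
}}

```text
clock: 22.95
tool_pos: [0.5104, 0.2327, 0.2488]
orientation: [179.9, 0.0, -77.8]
force: [0.1, 0.5, -6.5]
opening: 0.0576
```

Run:
```python
from h import *
plan([.4516,.3594,.2],-97.65)
```

```text
shift [-0.1362  0.0306  0.0489] turn [ 0.14 -0.02 19.84]
```

Request:
{"api": "jog_arm", "payload": {
  "targets": "-0.03 0.006 0 0.1 0 6 -1;-0.06 0.012 0.01 0.1 0 12 -1;-0.09 0.02 0.02 0.1 0 18 -1;-0.12 0.026 0.035 0.1 0 19.8 -1;-0.136 0.0305 0.049 0.1 0 19.8 -1;-0.136 0.0305 0.049 0.1 0 19.8 -1;-0.136 0.0305 0.049 0.1 0 19.8 -1;-0.136 0.0305 0.049 0.1 0 19.8 -1"
}}

```text
clock: 23.95
tool_pos: [0.4522, 0.3587, 0.2004]
orientation: [180.0, 0.0, -97.6]
force: [0.4, -0.9, -5.1]
opening: 0.0576
```

Run:
```python
from h import *
p=snapshot("wrist");p=snapshot("wrist");save(p,"w15");tp,R,o=tool();print(tp,o["orientation"])
import pickle;pickle.dump((p,tp,R),open("pics/w15.pkl","wb"))
im=p["img"][70:290,170:390][:,:,::-1];cv2.imwrite("pics/w15z.png",cv2.resize(im,None,fx=2.7,fy=2.7,interpolation=cv2.INTER_CUBIC))
```

```text
[0.45220054 0.35880146 0.20042364] [ 1.79996310e+02  1.54231839e-02 -9.76498307e+01]
```

View pics/w15.png

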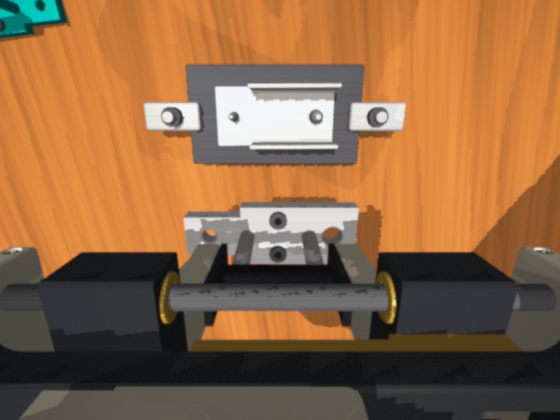

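View pics/w15z.png

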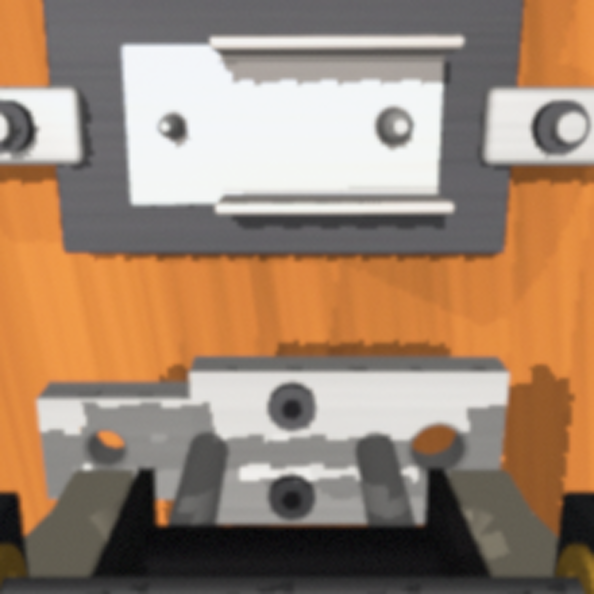

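Run:
```python
from h import *
import pickle;p,tp,R=pickle.load(open("pics/w15.pkl","rb"))
def z(u,v,w=14,f=20): 
    a=p["img"][v-w:v+w,u-w:u+w][:,:,::-1]
    a=np.clip((a.astype(float)),0,255).astype(np.uint8)
    return cv2.resize(a,None,fx=f*.7,fy=f*.7*.75 if 0 else f*.7,interpolation=cv2.INTER_CUBIC)
t=[z(234,117),z(316,117),z(209,235),z(332,233)]
cv2.imwrite("pics/w15q.png",cv2.resize(np.vstack([np.hstack(t[:2]),np.hstack(t[2:])]),(600,600)))
```

```text
(no output)
```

View pics/w15q.png

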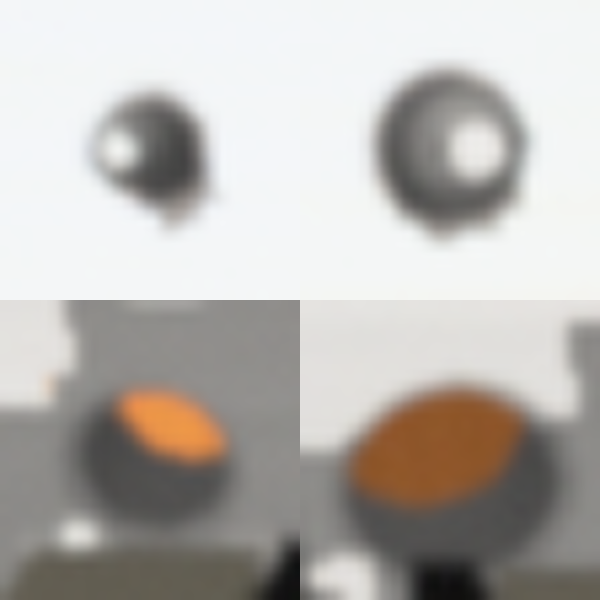

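```bash
cat > m.py <<'E'
from h import *
def meas(p,tp,R,tips,holes,dz=-.03106):
    T=T_(p,R,tp)
    ts=T(tips[0],.0575);tb=T(tips[1],.0575);hs=T(holes[0],tp[2]+dz);hb=T(holes[1],tp[2]+dz)
    print("tips",np.round(ts[:2]*1e3,2),np.round(tb[:2]*1e3,2),"d",np.linalg.norm((ts-tb)[:2])*1e3,"holes",np.round(hs[:2]*1e3,2),np.round(hb[:2]*1e3,2),"d",np.linalg.norm((hs-hb)[:2])*1e3)
    a=lambda s,b:np.degrees(np.arctan2((s-b)[0],-(s-b)[1]))
    print("ang tips",a(ts,tb),"holes",a(hs,hb)); print("needed shift small",np.round((ts-hs)[:2]*1e3,2),"big",np.round((tb-hb)[:2]*1e3,2),"mean",np.round((ts-hs+tb-hb)[:2]*5e2,2))
E
python3 - <<'E'
from m import *
import pickle;p,tp,R=pickle.load(open("pics/w15.pkl","rb"))
f=lambda u,v,x,y:(u-14+(x+.5)/10.714-.5,v-14+(y+.5)/10.714-.5)
meas(p,tp,R,(f(234,117,119,149),f(316,117,178,150)),(f(209,235,156,158),f(332,233,152.5,177)))
E
```

```text
tips [ 78.29 -46.04] [78.2  37.96] d 83.99460815020268 holes [  2.17 -47.55] [ 2.36 35.89] d 83.44045513737525
ang tips 0.05938124995924006 holes -0.13129929856589756
needed shift small [76.12  1.51] big [75.84  2.07] mean [75.98  1.79]
```

Request:
{"api": "jog_arm", "payload": {
  "targets": "0.01 0.0018 0.01 0 0 0.15 -1;0.02 0.0018 0.025 0 0 0.15 -1;0.03 0.0018 0.04 0 0 0.15 -1;0.041 0.0018 0.055 0 0 0.15 -1;0.041 0.0018 0.068 0 0 0.15 -1;0.041 0.0018 0.075 0 0 0.15 -1;0.041 0.0018 0.075 0 0 0.15 -1;0.041 0.0018 0.075 0 0 0.15 -1"
}}

```text
clock: 25.05
tool_pos: [0.4453, 0.319, 0.1258]
orientation: [-180.0, 0.0, -97.8]
force: [0.4, 0.3, -5.5]
opening: 0.0575
```

Run:
```python
from h import *
p=snapshot("wrist");p=snapshot("wrist");p=snapshot("wrist");save(p,"w16");tp,R,o=tool();print(tp,o["orientation"],o["force"])
import pickle;pickle.dump((p,tp,R),open("pics/w16.pkl","wb"))
im=p["img"][110:290,150:410][:,:,::-1];cv2.imwrite("pics/w16z.png",cv2.resize(im,None,fx=3,fy=3,interpolation=cv2.INTER_CUBIC))
```

```text
[0.4451227  0.31883541 0.12584919] [-1.79978985e+02  5.75132745e-02 -9.77867405e+01] [ 0.12242703  0.41007615 -6.03290213]
```

View pics/w16z.png

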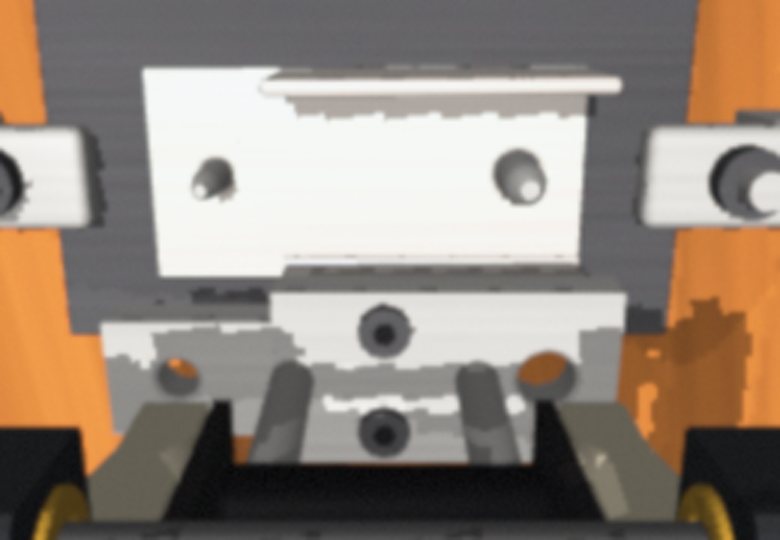

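```bash
cat >> m.py <<'E'
def quad(p,c4,n):
    t=[cv2.resize(p["img"][v-14:v+14,u-14:u+14][:,:,::-1],(300,300),interpolation=cv2.INTER_CUBIC) for u,v in c4]
    cv2.imwrite(f"pics/{n}.png",np.vstack([np.hstack(t[:2]),np.hstack(t[2:])]))
f=lambda u,v,x,y:(u-14+(x+.5)/10.714-.5,v-14+(y+.5)/10.714-.5)
E
python3 - <<'E'
from m import *
import pickle;p,tp,R=pickle.load(open("pics/w16.pkl","rb"))
quad(p,[(220,171),(325,171),(209,235),(332,235)],"w16q")
E
```

```text
(no output)
```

View pics/w16q.png

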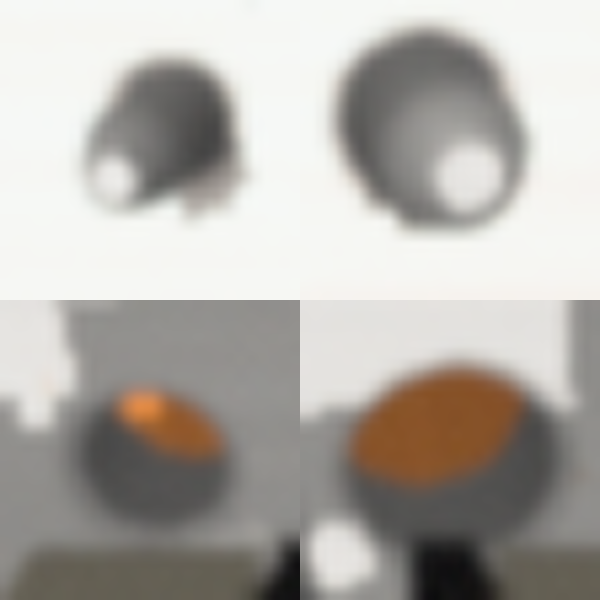

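Run:
```python
from m import *
import pickle;p,tp,R=pickle.load(open("pics/w16.pkl","rb"))
meas(p,tp,R,(f(220,171,115,179),f(325,171,169,178)),(f(209,235,156,158),f(332,235,152.5,156)))
meas(p,tp,R,(f(220,171,115,179),f(325,171,169,178)),(f(209,235,156,158),f(332,235,152.5,156)),-.0306)
tp,R,o=tool();print(tp,o["orientation"])
```

```text
tips [ 37.5  -47.81] [37.6 36.2] d 84.00719679362645 holes [  2.02 -47.58] [ 2.21 35.87] d 83.45573814738435
ang tips -0.06394846147773302 holes -0.12505497496853316
needed shift small [35.48 -0.23] big [35.39  0.33] mean [35.43  0.05]
tips [ 37.5  -47.81] [37.6 36.2] d 84.00719679362645 holes [  2.22 -47.47] [ 2.4  35.78] d 83.25303485765714
ang tips -0.06394846147773302 holes -0.12505497496854817
needed shift small [35.28 -0.34] big [35.2   0.42] mean [35.24  0.04]
[0.4451227  0.31883541 0.12584919] [-1.79978985e+02  5.75132745e-02 -9.77867405e+01]
```

Both measurements agree on 35.4 mm ahead and 0 mm sideways. Moving over the dowels, then lowering to just above the tips.

Request:
{"api": "jog_arm", "payload": {
  "targets": "0.009 0 0 0 0 0.06 -1;0.018 0 0 0 0 0.06 -1;0.027 0 0 0 0 0.06 -1;0.0354 0 0 0 0 0.06 -1;0.0354 0 0 0 0 0.06 -1;0.0354 0 0.008 0 0 0.06 -1;0.0354 0 0.016 0 0 0.06 -1;0.0354 0 0.02 0 0 0.06 -1"
}}

```text
clock: 26.2
tool_pos: [0.44, 0.2836, 0.1047]
orientation: [180.0, -0.0, -97.8]
force: [-0.1, 1.2, -5.7]
opening: 0.0575
```

Run:
```python
from m import *
import pickle;_,tp0,R0=pickle.load(open("pics/w16.pkl","rb"))
p=snapshot("wrist");p=snapshot("wrist");p=snapshot("wrist");save(p,"w17");tp,R,o=tool();print(tp,o["orientation"],o["force"])
print("moved in old tool frame",R0.T@(tp-tp0))
s=snapshot("scene");cv2.imwrite("pics/s17.png",cv2.resize(s["img"][130:230,270:380],None,fx=5,fy=5,interpolation=cv2.INTER_CUBIC)[:,:,::-1])
quad(p,[(209,235),(332,235),(209,225),(332,225)],"w17q")
```

```text
[0.44024065 0.28373583 0.10537489] [ 1.79999064e+02  9.64989937e-03 -9.78341983e+01] [-0.00609445  0.31885851 -5.39499404]
moved in old tool frame [3.54579154e-02 8.90237892e-05 2.04386898e-02]
```

View pics/w17.png

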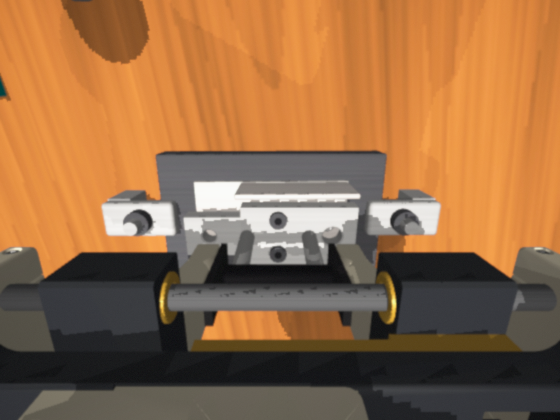

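View pics/w17q.png

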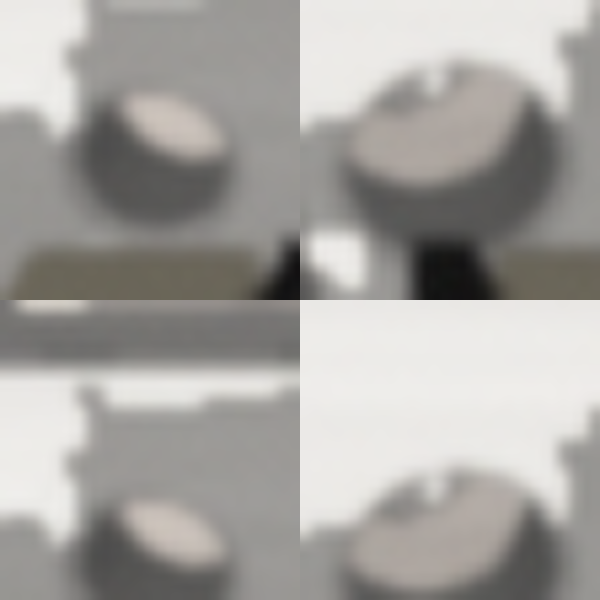

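View pics/s17.png

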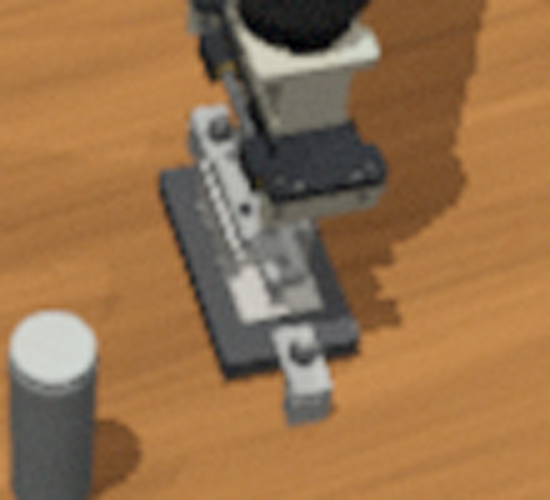

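Run:
```python
from m import *
import pickle
p=snapshot("wrist");tp,R,o=tool();T=T_(p,R,tp)
print("tip",T(f(332,235,133,78),.058),"hole",T(f(332,235,152.5,152),tp[2]-.03106)); 
quad(p,[(332,230)]*4,"w18q")
a=p["img"][214:246,314:350][:,:,::-1];cv2.imwrite("pics/w18b.png",cv2.resize(a,None,fx=18,fy=18,interpolation=cv2.INTER_CUBIC))
```

```text
tip [0.0012     0.03756925 0.04785033] hole [0.00276431 0.03592714 0.03103927]
```

View pics/w18b.png

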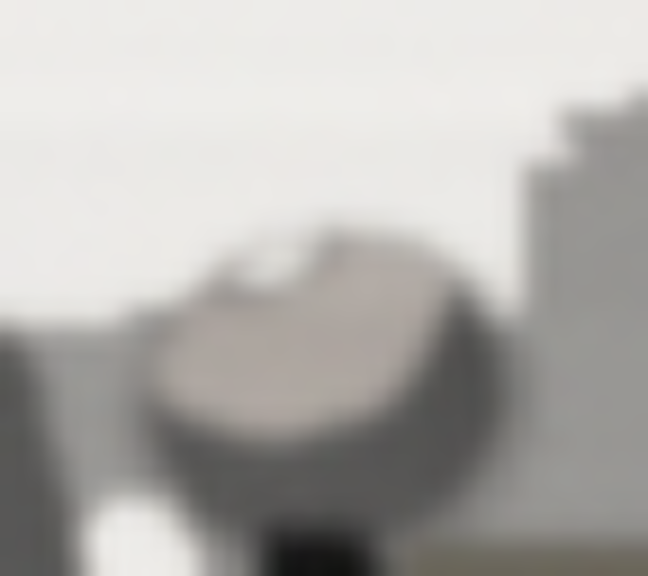

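Request:
{"api": "jog_arm", "payload": {
  "targets": "0 0.0002 0.002 0 0 0 -1;0 0.0002 0.004 0 0 0 -1;0 0.0002 0.006 0 0 0 -1;0 0.0002 0.0075 0 0 0 -1;0 0.0002 0.009 0 0 0 -1;0 0.0002 0.0105 0 0 0 -1;0 0.0002 0.0115 0 0 0 -1;0 0.0002 0.0115 0 0 0 -1"
}}

```text
clock: 27.45
tool_pos: [0.4402, 0.284, 0.0943]
orientation: [-180.0, 0.0, -97.8]
force: [0.4, 0.2, -5.4]
opening: 0.0574
```

Run:
```python
from m import *
p=snapshot("wrist");tp,R,o=tool();print(tp,o["orientation"],o["force"],o["moment"])
a=p["img"][195:265,175:380][:,:,::-1];cv2.imwrite("pics/w19b.png",cv2.resize(a,None,fx=3.9,fy=3.9,interpolation=cv2.INTER_CUBIC))
```

```text
[0.44029932 0.28398827 0.09436901] [-1.79969803e+02  5.74298752e-02 -9.78357766e+01] [ 0.56580769 -0.12275979 -6.04053282] [0.09605227 0.09909961 0.01614074]
```

View pics/w19b.png

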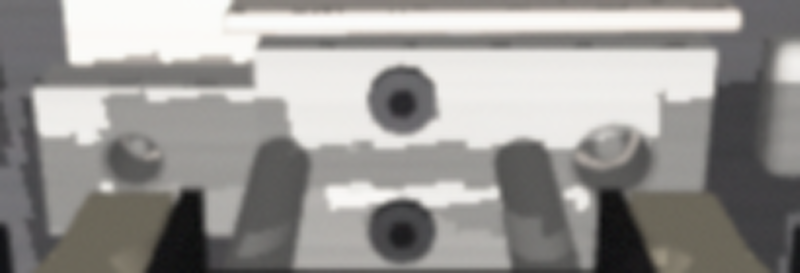

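Both dowel noses are visible inside the holes at zoom (140,155) and (612,150), with no contact force. Continuing.

Request:
{"api": "jog_arm", "payload": {
  "targets": "0 0 0.0015 0 0 0 -1;0 0 0.003 0 0 0 -1;0 0 0.0045 0 0 0 -1;0 0 0.006 0 0 0 -1;0 0 0.0075 0 0 0 -1;0 0 0.009 0 0 0 -1;0 0 0.0095 0 0 0 -1;0 0 0.0095 0 0 0 -1"
}}

```text
clock: 28.5
tool_pos: [0.4403, 0.284, 0.0848]
orientation: [-180.0, 0.1, -97.8]
force: [-0.5, 0.1, -5.0]
opening: 0.0577
```

Request:
{"api": "jog_arm", "payload": {
  "targets": "0 0 0.001 0 0 0 -1;0 0 0.002 0 0 0 -1;0 0 0.003 0 0 0 -1;0 0 0.004 0 0 0 -1;0 0 0.005 0 0 0 -1;0 0 0.006 0 0 0 -1;0 0 0.0065 0 0 0 -1;0 0 0.0065 0 0 0 -1"
}}

```text
clock: 29.5
tool_pos: [0.4403, 0.2839, 0.0783]
orientation: [-180.0, 0.0, -97.8]
force: [-0.9, -1.0, -6.0]
opening: 0.0573
```

Request:
{"api": "jog_arm", "payload": {
  "targets": "0 0 0.0003 0 0 0 -1;0 0 0.0006 0 0 0 -1;0 0 0.0009 0 0 0 -1;0 0 0.0011 0 0 0 -1;0 0 0.0013 0 0 0 -1;0 0 0.0014 0 0 0 -1;0 0 0.0014 0 0 0 -1;0 0 0.0014 0 0 0 -1"
}}

```text
clock: 30.5
tool_pos: [0.4403, 0.2838, 0.078]
orientation: [-179.9, 0.1, -97.8]
force: [-5.1, -3.9, 9.7]
opening: 0.0575
```

Run:
```python
from m import *
p=snapshot("wrist");tp,R,o=tool();print(tp,o["orientation"],o["force"],o["moment"])
W=cloud(p)
m=np.zeros(W.shape[:2],bool);m[190:262,180:370]=np.abs(W[190:262,180:370,2]-.046)<.006
q=W[m]; print(len(q),np.median(q[:,2]))
A=np.c_[q[:,:2]-q[:,:2].mean(0),np.ones(len(q))];c=np.linalg.lstsq(A,q[:,2],rcond=None)[0]
for _ in range(4):
    k=np.abs(q[:,2]-A@c)<.001;c=np.linalg.lstsq(A[k],q[k,2],rcond=None)[0]
print("tilt deg",np.degrees(c[:2]),c[2],k.sum())
a=p["img"][165:265,165:390][:,:,::-1];cv2.imwrite("pics/w20b.png",cv2.resize(a,None,fx=3.5,fy=3.5,interpolation=cv2.INTER_CUBIC))
```

```text
[0.4403094  0.28381702 0.07797147] [-1.79949886e+02  5.56204063e-02 -9.78126986e+01] [-4.57725344 -2.799936    9.30047032] [-1.28791194  2.1192717   0.03495765]
6690 0.047206135266375314
tilt deg [-0.40410845 -2.37823558] 0.04723603098534361 4817
```

View pics/w20b.png

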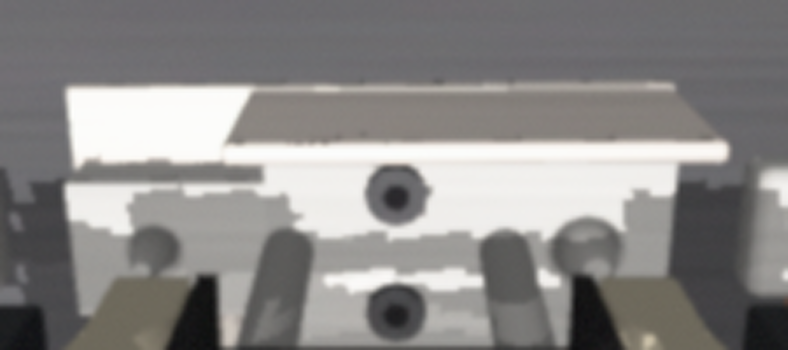

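Run:
```python
from m import *
p=snapshot("wrist");W=cloud(p);tp,R,o=tool()
f3=lambda x,y:(int(165+x/3.5),int(165+y/3.5))
for n,(x,y) in dict(noseL=(95,200),noseL2=(95,250),noseLow=(95,300),nosemid=(200,210),mid=(330,200),mid2=(345,240),mid3=(345,280),midlow=(450,300),right=(650,210),right2=(650,250),right3=(650,280),r4=(480,200),tongue=(120,120)).items():
    u,v=f3(x,y);w=W[v-2:v+3,u-2:u+3].reshape(-1,3);print(n,np.round(np.nanmedian(w,0)*1e3,1), "tool x,y",np.round((R.T@(np.nanmedian(w,0)-tp))[:2]*1e3,1))
```

```text
noseL [496.3 264.2  47.3] tool x,y [ 11.9 -58.1]
noseL2 [498.8 274.1  47.1] tool x,y [  1.7 -59.2]
noseLow [501.2 284.   46.8] tool x,y [ -8.4 -60.2]
nosemid [477.1 269.   47. ] tool x,y [  9.7 -38.4]
mid [452.  270.2  47.4] tool x,y [ 12.  -13.4]
mid2 [450.6 278.6  46.9] tool x,y [  3.8 -10.8]
mid3 [452.  287.6  46.6] tool x,y [ -5.3 -11. ]
midlow [431.9 294.1  46.8] tool x,y [-9.   9.8]
right [391.8 280.5  47.2] tool x,y [ 9.9 47.7]
right2 [392.3 288.6  47.1] tool x,y [ 1.9 48.3]
right3 [399.7 277.3  83.7] tool x,y [12.  39.3]
r4 [423.5 274.1  47.3] tool x,y [12.  15.4]
tongue [492.7 252.3  34.1] tool x,y [ 24.2 -56.1]
```

Request:
{"api": "jog_arm", "payload": {
  "targets": "0.0002 0.0003 0 0 0 0 -1;0.0004 0.0006 0 0 0 0 -1;0.0004 0.0006 0.0003 0 0 0 -1;0.0004 0.0006 0.0006 0 0 0 -1;0.0004 0.0006 0.0009 0 0 0 -1;0.0004 0.0006 0.0012 0 0 0 -1;0.0004 0.0006 0.0013 0 0 0 -1;0.0004 0.0006 0.0013 0 0 0 -1"
}}

```text
clock: 31.6
tool_pos: [0.4401, 0.2836, 0.0779]
orientation: [-179.9, 0.1, -97.8]
force: [-2.5, -3.9, 12.6]
opening: 0.0577
```

```bash
cat > z.py <<'E'
from m import *
def zs():
    p=snapshot("wrist");W=cloud(p);tp,R,o=tool();print(tp,o["force"],o["moment"])
    f3=lambda x,y:(int(165+x/3.5),int(165+y/3.5))
    for n,(x,y) in dict(noseL=(95,200),noseLow=(95,300),mid=(330,200),mid2=(345,240),midlow=(450,300),right=(650,210),right2=(650,250)).items():
        u,v=f3(x,y);w=W[v-2:v+3,u-2:u+3].reshape(-1,3);print(n,np.round(np.nanmedian(w,0)*1e3,1), "tool x,y",np.round((R.T@(np.nanmedian(w,0)-tp))[:2]*1e3,1))
    return p
E
python3 -c "
from z import *
zs()"
```

```text
[0.4400831  0.28354074 0.0778752 ] [-2.09897928 -4.31255272 12.28196621] [-1.45537135  1.31118602  0.01874757]
noseL [496.  263.6  47.6] tool x,y [ 12.2 -58.1]
noseLow [500.9 283.8  46.9] tool x,y [ -8.5 -60.2]
mid [451.8 270.1  47.5] tool x,y [ 11.8 -13.4]
mid2 [450.4 278.5  47. ] tool x,y [  3.7 -10.9]
midlow [431.7 293.8  46.4] tool x,y [-9.   9.7]
right [391.6 280.3  47.3] tool x,y [ 9.8 47.6]
right2 [392.2 288.1  47.4] tool x,y [ 2.  48.1]
```

The plate is on the dowels and its +y edge touches the web. The grip holds it tilted by under 2° with the other edge about 1 mm high. I'll unload the side force, ease the grip open so it settles, and then check.

Request:
{"api": "jog_arm", "payload": {
  "targets": "-0.0004 -0.0002 0 0 0 0 -1;-0.0004 -0.0002 -0.0001 0 0 0 -1;-0.0004 -0.0002 -0.0001 0 0 0 -0.2;-0.0004 -0.0002 -0.0001 0 0 0 0.3;-0.0004 -0.0002 -0.0001 0 0 0 0.35;-0.0004 -0.0002 -0.0001 0 0 0 0.4;-0.0004 -0.0002 -0.0001 0 0 0 0.5;-0.0004 -0.0002 -0.0001 0 0 0 0.6"
}}

```text
clock: 32.65
tool_pos: [0.4405, 0.2841, 0.0779]
orientation: [-179.9, 0.1, -97.8]
force: [-0.3, -0.7, -0.2]
opening: 0.0687
```

```bash
python3 -c "
from z import *
p=zs();save(p,'w21')"
```

```text
[0.44045744 0.28404623 0.0779706 ] [ 0.61122304 -0.32307781  0.54737755] [-0.00203607  0.11108285 -0.02630929]
noseL [497.2 264.9  46.3] tool x,y [ 11.3 -58.7]
noseLow [485.  265.9  90.5] tool x,y [ 12.  -46.6]
mid [452.3 270.8  46.5] tool x,y [ 11.6 -13.4]
mid2 [450.8 279.2  46.2] tool x,y [  3.5 -10.9]
midlow [432.1 294.3  46.2] tool x,y [-8.9  9.7]
right [391.7 281.4  46. ] tool x,y [ 9.3 48. ]
right2 [392.4 289.1  46.4] tool x,y [ 1.5 48.4]
```

View pics/w21.png

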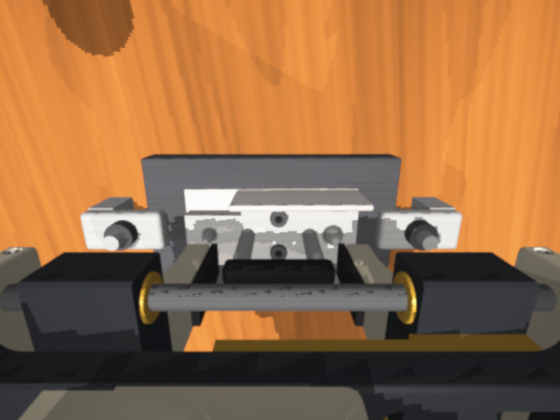

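Plate top is now flat at 46.2 mm (46 nominal). Opening fully, retreating upward and checking from above.

Request:
{"api": "jog_arm", "payload": {
  "targets": "0 0 0 0 0 0 1;0 0 0 0 0 0 1;0 0 0 0 0 0 1;0 0 -0.005 0 0 0 1;0 0 -0.02 0 0 0 1;0 0 -0.04 0 0 0 1;0 0 -0.065 0 0 0 1;0 0 -0.09 0 0 0 1"
}}

```text
clock: 33.7
tool_pos: [0.4404, 0.284, 0.17]
orientation: [-179.9, 0.1, -97.8]
force: [1.0, 0.1, 0.1]
opening: 0.0876
```

Request:
{"api": "jog_arm", "payload": {
  "targets": "-0.02 0 -0.03 0 0 0 1;-0.05 0 -0.06 0 0 0 1;-0.06 0 -0.09 0 0 0 1;-0.06 0 -0.1 0 0 0 1;-0.06 0 -0.1 0 0 0 1;-0.06 0 -0.1 0 0 0 1;-0.06 0 -0.1 0 0 0 1;-0.06 0 -0.1 0 0 0 1"
}}

```text
clock: 34.7
tool_pos: [0.4481, 0.3429, 0.2696]
orientation: [-179.9, 0.1, -97.8]
force: [-0.5, 0.4, -0.3]
opening: 0.0876
```

Run:
```python
from m import *
p=snapshot("wrist");p=snapshot("wrist");save(p,"w22")
a=p["img"][60:230,160:400][:,:,::-1];cv2.imwrite("pics/w22z.png",cv2.resize(a,None,fx=3.2,fy=3.2,interpolation=cv2.INTER_CUBIC))
W=cloud(p);j=W[60:230,160:400];
for lo,hi in ((.040,.0485),(.032,.036),(.027,.032)):
    m=(j[...,2]>lo)&(j[...,2]<hi);q=j[m];A=np.c_[q[:,:2]-q[:,:2].mean(0),np.ones(len(q))];c=np.linalg.lstsq(A,q[:,2],rcond=None)[0]
    for _ in range(4):
        k=np.abs(q[:,2]-A@c)<.001;c=np.linalg.lstsq(A[k],q[k,2],rcond=None)[0]
    print(lo,len(q),"tilt",np.degrees(c[:2]),"z",c[2])
s=snapshot("scene");save(s,"s22")
for n in ["oil_can","drill_block","spray_can","hammer"]:
    r=models.spot_point(n,s)[:1]
    for r in r: print(n,np.round(r["uv"],1),np.round(atz(s,r["uv"],0),3))
print(tool()[2]["tool_pos"],tool()[2]["force"])
```

```text
0.04 3699 tilt [-0.12882702  0.10410421] z 0.04587382559148673
0.032 1115 tilt [0.13721955 0.06752644] z 0.03425047597323552
0.027 5899 tilt [0.03370416 0.01588169] z 0.030226541701895447
oil_can [235.  197.1] [ 0.387 -0.029  0.   ]
drill_block [114.3 250. ] [ 0.447 -0.462  0.   ]
spray_can [274.9 224.4] [0.545 0.064 0.   ]
hammer [403.7 163.1] [0.467 0.622 0.   ]
[0.44822439 0.34326205 0.2700909 ] [ 0.27531773 -0.26475771  0.19333404]
```

View pics/w22z.png

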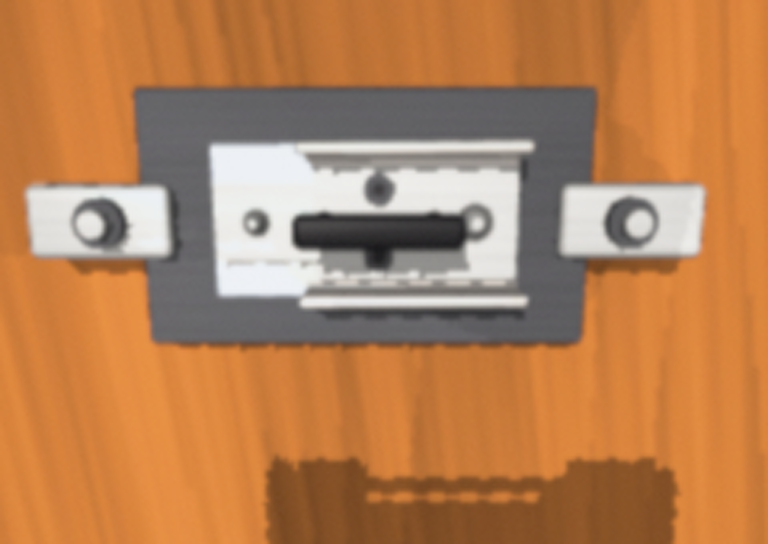

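View pics/s22.png

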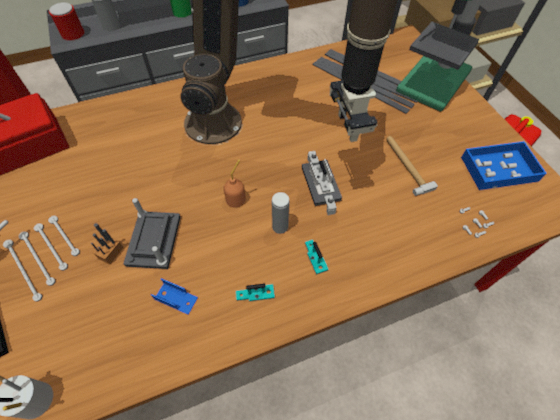

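Seen from above, the plate lies flat between the flanges: top at 45.9 mm with about 0.1° tilt. The dowels come through at zoom (256,222) and (476,221). The bystanders appear at the same pixels as at the start. Handing in.

```bash
python3 -c "
from plant import job
print(job.close_job())"
```

```text
the job is handed in; nothing more can be done
None
```

The drill jig is loaded and the job is handed in at about 35 s. I lifted the bracket from the die and seated it flanges up on the two dowels, then laid the drill plate on top. I gripped the plate by the ends of its handle bar, so that the gripper's body stayed clear of the spray can.

- **Flatness:** the last depth checks put the jig top at 30.2 mm, the bracket web top at 34.3 mm and the plate top at 45.9 mm, with tilts of about 0.1°. Both dowels show through the correct holes.
- **Forces:** the final readings show no load on the tool. The highest contact readings I saw were about 15–20 N while seating the parts.
- **Bystanders:** the oil can, drill stand, spray can and hammer look unmoved in the scene picture. The network's positions for three of them differ from the start by about 8–16 mm. I put this down to its own scatter, since in the pictures they sit at the same pixels.
- **One disagreement:** just before release, the plate sat tilted about 2° in the grip, with one edge roughly 1 mm high. It settled flat when I eased the fingers open.

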